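Engage the tube disc on a rotator's drive lugs and latch it

ROBOT

A 6-joint arm with a two-finger parallel gripper is mounted at the origin on a cart in front of the work surface, level with it; the furniture and walls round the work are solid. World frame = base frame: x ahead of the robot, y to its left, z up, the work surface at z = 0. Lengths are in m, angles in rad, forces in N, time in s.
With the tool pointing down it reaches from about 0.425 to 1.125 m from the base axis. Payload 14.9 kg.
Tool frame: the origin (TCP) lies between the finger pads; the fingertips stand 17 mm ahead of it and the grasp point (between the pads) lies 2 mm behind it; z points along the fingers, y is the direction in which the jaws open and shut (so a half turn about z gives the same grasp; the last joint's range is limited). The gripper opens to 91 mm and grips with 3 to 60 N. Pads are 32 mm wide; open, the fingers measure 118 mm over their backs; the gripper's body (76 mm by 178 mm) begins 60 mm behind the grasp point.
Start: joints at [1.288, 0.379, 1.734, -0, 1.028, -0.033], TCP at [0.173, 0.678, 0.231] pointing down, gripper open.
Joint ranges: [-2.77, 2.77], [-0.74, 2.19], [0, 2.66], [-1.06, 4.2], [0.31, 2.87], [-3.08, 3.08]. Speed limits (rad/s): [1.89, 1.89, 2.39, 3.14, 3.14, 3.14].

INTERFACE

Orientations are given as a rotation vector (axis times angle).
In Python, from cell import env, eyes gives the robot as it stands.
- The arm moves only by the tool jog_arm, never from a script. Its argument "steps" is a list of rows, each a list of 3 entries, a list of its own where there are three numbers: the turn, a rotation vector about the tool's x, y, z each as a share of 180 degrees, from -1 to 1, then the shift along the tool's x, y, z each as a share of 0.3 m, from -1 to 1, then the opening, from -1 (shut) to 1 (fully open). A call has 1 to 10 rows; each row is the pose to reach, as a shift and turn from the pose commanded when the call began, along the tool's axes at that moment, turning the shorter way round; what a row does not reach only later rows make up. A row lasts 1/8 s, in which the tool goes at most 62.5 mm and 10.7 degrees, less where a joint would pass 70% of its speed; a pose out of reach is approached as far as the arm can. A call with a number of a shift or a turn outside -1 to 1 is refused whole. A call with a gripper value outside its range is refused whole. The fingers move at their own pace and stop on an object; "squeeze" is the grip in N (left out, the last holds). Time passes only in rows, so rows that repeat a pose let the fingers close. It gives the time, the measured TCP pose, the force and the opening at its end, in the units of the state.
- env.observe(): the state, without advancing time (a new reading comes with each control period).
- eyes.camera(name): name is "scene" or "top" or "wrist"; returns a dict with "frame" (420x560x3 uint8, red, green, blue), "intrinsics" (3x3 intrinsics, pixels), "R" (3x3) and "t" (3): a world point X has camera coordinates R X + t. Camera axes: x right, y down, z forward; pixel columns grow to the right and rows downward; lengths in m; the calibration is good to about 2 mm. The wrist camera is an equidistant fisheye: a pixel r from the principal point sees the ray r / f radians off the axis. A picture is of the moment at which its call begins. There is no depth.
- env.close_job(): hands the job in, once; it reports no verdict.
Trained networks look in the newest picture that a camera, given by its name, has taken for a name from the list of things; names that differ only in an ending like _2 or _b are one class to them, and where a whole thing is asked for, a point or a joint stands for the part that bears it (a point fixed in the world has none). Each returns a list of dicts, best first, with "score" (0 to 1); they miss things now and then, are a little off and sometimes report something else, mostly with a low value. They report only what shows in the picture. A call takes as long as a camera call. They do not tell look-alikes from the thing itself.
- eyes.regions_of(name, camera): "pixels" (420x560 bool, what is visible of it).
- eyes.place_of(name, camera): "xyz" ([x, y, z] in m, in world coordinates, good to about 4 mm: a listed point, or the origin of a listed thing).
The state is a dict: "clock": time; "joints": joint angles; "qd": joint speeds; "joint_torque": joint torques, N m; "tcp_pos": TCP position; "tool_rot": TCP orientation; "force": force on the tool from outside, world axes, zero at the start; "torque": the same for the moment, N m; "width": opening from 0.0 (shut) to 1.0 (fully open).
Only numpy, scipy, OpenCV 4.12 (cv2) and the standard library are available. Lean on these libraries where they do the work, as an engineer would, in place of code of your own. Each camera call takes 0.05 s, during which the arm holds its last target.

TASK

The tube disc has been slipped onto the tilted axle of the tube rotator, but it is still riding on top of the two drive lugs. Turn it by its blue hub until you feel it drop over the lugs, stop there so that the gearbox is not forced round, see that the disc is fully home, then fold the red catch right down across the hub and let go. Leave the things lying round the rotator where they are.

Things in the scene. Friction and masses are not known exactly. Their poses are not given: they have to be found in the camera images.
- rotator: White bench-top tube rotator, fixed: base 190 (x) x 136 (y) x 38 mm high with a yoke and drive head. Origin: on the worktop, 10 mm behind the base's centre; +x points to its back, z up, control panel on its -x side. Its axle rises from the drive face at (-8, 0, 118) mm of this frame and leans 35 degrees from vertical toward -x.
- axle_foot (a point): Point on the axle's centre line where the disc's underside rests when home (5 mm above the drive face, in line with the lugs' foot). z points up along the axle, y is level (the rotator's y). It does not turn with the lugs. The axle is a fixed round 14 mm bar, its end 40 mm above this point.
- drive_flange (a joint): Angle of the geared flange under the disc that carries the lugs; 0 at the start wherever the lugs stand, counter-clockwise positive seen from above. Lugs: two, opposite each other, 6 mm wide, 10 to 20 mm from the axis, 8 mm high, at an unknown angle hidden by the disc. Gears hold it to about 0.6 N m; beyond that it is forced. Over 0.25 rad either way is damage.
- tube_disc: Loose white disc, 0.2 to 0.35 kg, free to turn on the axle. Origin: on its axis, underside of its boss; z up the axis. Plate 150 mm across, its top 15 mm up; 12 shallow black rubber tube cups round its rim, 2 mm proud. A slot 9 mm wide and deep crosses the underside along x, so it fits the lugs at two angles half a turn apart. Riding, it is 8 mm above home; unless held up, it drops home by its weight; then it turns no more.
- hub (a point): Centre of the disc's blue grip hub, on the axis, 27 mm above the disc's underside; axes as tube_disc. Hub: 46 mm long (x), 34 mm across its two flat sides (y), 24 mm high (15 to 39 mm above the underside), with a 15.5 mm bore for the axle. It is 35 mm above axle_foot along the axle while the disc rides on the lugs, 27 mm when home.
- catch (a joint): Angle of the red catch at the end of the axle: 0 in line with the axle (open), about 1.57 folded flat across the hub (latched). It pivots about the rotator's y and folds toward the rotator's -x (the low side, in front). It stays where it is left; about 1.5 N at its tip moves it. It cannot fold while the disc rides high.
- catch_tip (a point): Point on the catch's centre line 26 mm from its pivot; the catch ends 1.5 mm further. The catch is a bar 9 mm wide (y) and 8 mm thick; its z runs from pivot to tip. The pivot is on the axle's centre line, 44.5 mm above axle_foot, so the open catch ends 72 mm above axle_foot.
- bench_timer: White count-down timer, 64 x 64 x 22 mm, lying loose on the worktop; leave it alone. Origin: centre of its underside.
- label_roll: Loose roll of white labels, 58 mm across, 24 mm high; leave it alone. Origin: centre of its underside.
- marker: Loose black and white marker pen, 134 x 14 mm, lying on the worktop; leave it alone. Origin: centre of its underside.
- forceps: Loose steel forceps, 128 x 14 mm, lying on the white foam block at the right; leave them alone. Origin: centre of the underside.
Things that resemble listed ones, but are neither listed nor needed, are in the scene too. Leave any green look-alike of the tube_disc alone.

How it is judged:
By the outcome, as a careful person would: the job done as asked, in the order asked, and still so for the second after the job is handed in, with the robot touching nothing.
It also fails if it takes over 51 s, if anything falls off the work surface, if the arm or the gripper's body presses on something with over 40 N, if the wrist force passes 120 N, or if a joint passes its speed limit or range.

## Working session

There is one attempt and no reset: what is moved stays moved. The work goes in short steps, Python scripts to look and compute and a tool call to move; the robot and the scene stay as the last step left them, time stands still between calls to the robot, and variables do not carry over. Pictures are saved under pics/ and viewed, and the job is handed in when it is done.

Besides the shell and the picture viewer there is one more tool, called after "Emit:" in YAML: its name, and indented under it one key for each argument. jog_arm: Moves the arm, as the interface text tells. Its arguments: {"type":"object","properties":{"steps":{"type":"array","items":{"type":"array"}},"squeeze":{"type":"number"}},"required":["steps"]}

```bash
ls; mkdir -p pics; python3 - <<'E'
from cell import env, eyes
import cv2
s=env.observe(); print(s)
for c in ["scene","top","wrist"]:
    d=eyes.camera(c); cv2.imwrite(f"pics/a_{c}.png",d["frame"][:,:,::-1]); print(c,d["intrinsics"].tolist(),d["R"].tolist(),d["t"].tolist())
    for n in ["rotator","axle_foot","tube_disc","hub","catch_tip"]:
        try: print(n,[(round(r["score"],2),[round(float(v),4) for v in r["xyz"]]) for r in eyes.place_of(n,c)[:3]])
        except Exception as e: print(n,e)
E
```

```text
pics
{'clock': 0.0, 'joints': array([ 1.28770279e+00,  3.79375566e-01,  1.73479040e+00,  5.45533754e-06,
        1.02846420e+00, -3.32742138e-02]), 'qd': array([ 0.00022135,  0.00124689,  0.00042832,  0.00073649, -0.00032375,
        0.00123392]), 'joint_torque': array([-4.60235624e-04, -7.63717961e+01, -4.34372056e+01,  6.50643348e-02,
        4.23685997e-02, -1.08048980e-04]), 'tcp_pos': array([0.17294282, 0.67791479, 0.23030654]), 'tool_rot': array([-3.91379034e-01, -3.11694857e+00,  1.60814261e-03]), 'force': array([-0.52850877,  0.39054968,  0.18028262]), 'torque': array([-0.02860202, -0.05136624, -0.00058783]), 'width': 1.0021910375214813}
scene [[426.84348915892105, 0.0, 278.44512449765523], [0.0, 426.84348915892105, 210.2252124194278], [0.0, 0.0, 1.0]] [[0.7370510019703074, -0.6758334694301559, 0.002223081772036099], [-0.5227578382867902, -0.5721882966449937, -0.6319215107054224], [0.42834572836003465, 0.4645962492105373, -0.7750292008790455]] [-0.35947621731127466, 0.30608492142921745, 1.0769885582418635]
rotator [(0.65, [0.5458, -0.0498, 0.0018])]
axle_foot []
tube_disc [(0
[... 763 characters left out ...]
, 0.1257]), (0.71, [0.639, 0.1297, 0.0085]), (0.53, [0.351, -0.3911, 0.0303])]
hub [(0.87, [0.6397, 0.1286, 0.0324]), (0.77, [0.5099, -0.0539, 0.1481])]
catch_tip [(0.44, [0.4932, -0.054, 0.1756])]
wrist [[325.19226210127806, 0.0, 282.33089353864636], [0.0, 325.19226210127806, 212.06769763016567], [0.0, 0.0, 1.0]] [[0.2481770886638992, 0.9687145619395072, 0.00047973811701485853], [0.9324854013367899, -0.2390295729403592, 0.27080590753105294], [0.2624482976818079, -0.06676047293346067, -0.9626338505878668]] [-0.6997331407871366, -0.029077361705817283, 0.38980594822160436]
rotator [(0.9, [0.539, -0.0496, -0.0038])]
axle_foot [(0.55, [0.5393, -0.0508, -0.0028])]
tube_disc []
hub []
catch_tip []
```

```bash
python3 - <<'E'
import cv2
for c in ["scene","top"]:
    im=cv2.imread(f"pics/a_{c}.png"); cv2.imwrite(f"pics/b_{c}.png",cv2.resize(im,(784,588),interpolation=cv2.INTER_CUBIC))
    
im=cv2.imread("pics/a_scene.png")
E
```

```text
(no output)
```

View pics/b_scene.png

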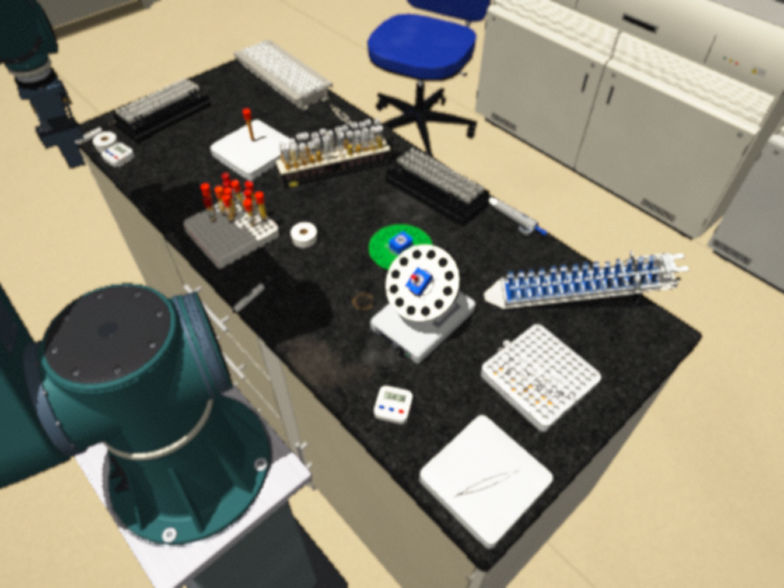

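View pics/b_top.png

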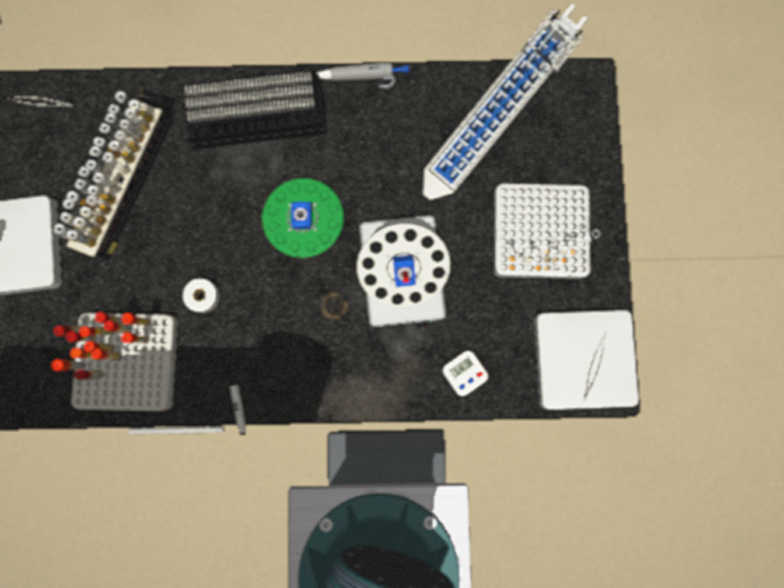

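View pics/a_wrist.png

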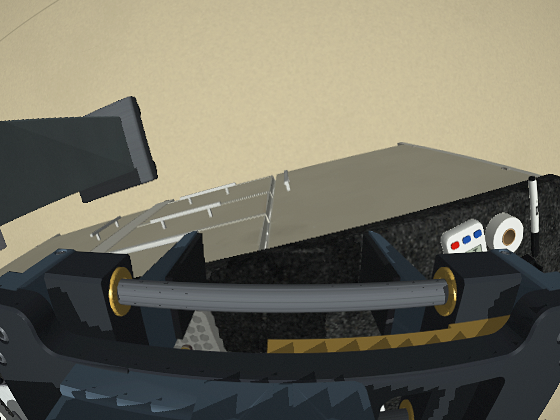

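The white disc with its blue hub and red catch sits on the rotator at about (400,265) in the top view. The green look-alike is at (302,215). Next I measure the pose more precisely.

```bash
python3 - <<'E'
import cv2,numpy as np
im=cv2.imread("pics/a_scene.png"); a=cv2.resize(im[165:260,255:345],None,fx=6,fy=6,interpolation=cv2.INTER_CUBIC)
im=cv2.imread("pics/a_top.png"); b=cv2.resize(im[145:240,245:335],None,fx=6,fy=6,interpolation=cv2.INTER_CUBIC)
cv2.imwrite("pics/c.png",cv2.resize(np.hstack([a,b]),(800,422)))
E
```

```text
(no output)
```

View pics/c.png

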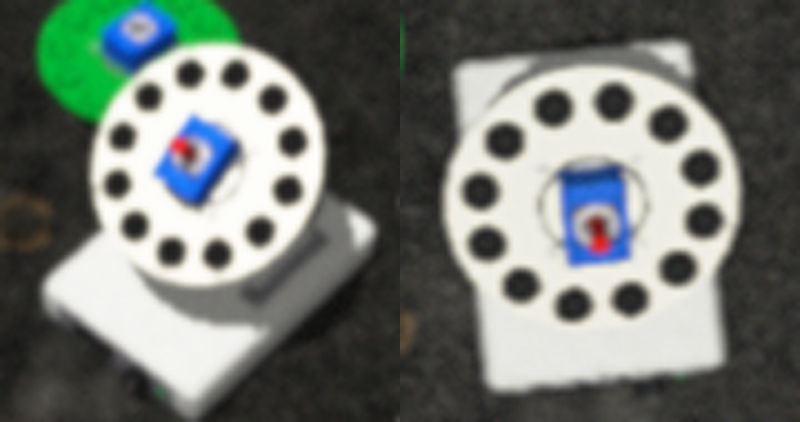

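```bash
cat > h.py <<'E'
import numpy as np, cv2
from scipy.optimize import least_squares
from scipy.spatial.transform import Rotation as Ro
K={};
def calib():
    from cell import eyes
    return {c:eyes.camera(c) for c in ["scene","top"]}
def proj(d,X):
    Xc=np.atleast_2d(X)@np.array(d["R"]).T+d["t"]; p=Xc/Xc[:,2:]
    return (p@np.array(d["intrinsics"]).T)[:,:2]
def rotmat(yaw): return Ro.from_euler('z',yaw).as_matrix()
A=np.array([-np.sin(np.radians(35)),0,np.cos(np.radians(35))])
AX=np.array([-.008,0,.118])+.005*A
E
python3 - <<'E'
from h import *
import pickle
D=calib(); pickle.dump(D,open("cal.pkl","wb"))
crop={"scene":(165,260,255,345),"top":(145,240,245,335)}
obs={}
for c in D:
    im=D[c]["frame"][:,:,::-1]; y0,y1,x0,x1=crop[c]
    g=cv2.resize(cv2.cvtColor(im[y0:y1,x0:x1].copy(),cv2.COLOR_BGR2GRAY),None,fx=6,fy=6,interpolation=cv2.INTER_CUBIC)
    n,l,s,ce=cv2.connectedComponentsWithStats((g<105).astype(np.uint8))
    pts=[]
    for i in range(1,n):
        if 500<s[i,4]<2500 and .6<s[i,2]/s[i,3]<1.6: pts.append(((ce[i]+.5)/6-.5+[x0,y0]))
    obs[c]=np.array(pts); print(c,len(pts),np.round(pts,1).tolist(), s[1:,4].tolist())
base={"top":[((488,390),(-.105,.068,0)),((724,365),(-.105,-.068,.0)),((455,65),(.085,.068,.038)),((690,42),(.085,-.068,.038))],
"scene":[((45,285),(-.105,.068,.038)),((375,235),(.085,-.068,.038)),((192,415),(-.105,-.068,.0))]}
def model(p):
    x,y,yaw,rc,ph=p[:5]; R=rotmat(yaw); t=np.array([x,y,0])
    f=ph+np.arange(12)*np.pi/6
    e1=np.array([np.cos(np.radians(35)),0,np.sin(np.radians(35))]); e2=np.array([0,1,0])
    C=AX+(.008+.017)*A+rc*(np.cos(f)[:,None]*e1+np.sin(f)[:,None]*e2)
    return R,t,C@R.T+t
def res(p,wb=.3):
    R,t,C=model(p); r=[]
    for k,c in enumerate(D):
        off=p[5+2*k:7+2*k]
        q=proj(D[c],C)+off
        d=obs[c][:,None]-q[None]; j=(d**2).sum(-1).argmin(1)
        r+=list(d[np.arange(len(j)),j].ravel())
        for (u,v),X in base[c]:
            uv=np.array([(u-(400 if c=="top" else 0))/4.444+crop[c][2],v/4.444+crop[c][0]])
            r+=list(wb*(uv-proj(D[c],R@np.array(X)+t)[0]-off))
        r+=list(off*0.5)
    return np.array(r)
best=None
for ph in np.linspace(0,.5,6):
    s=least_squares(res,[.543,-.05,.08,.06,ph,0,0,0,0])
    if best is None or s.cost<best.cost: best=s
print(best.cost,np.round(best.x,4)); print(np.round(best.fun,2).tolist())
x=best.x; R,t,_=model(x)
for n,h in [("foot",0),("hub",.035),("hubtop",.047),("tip",.0445+.026)]: 
    X=R@(AX+h*A)+t; print(n,np.round(X,4),[proj(D[c],X).round(1).tolist() for c in D])
# hub long dir from blue mask
for c in D:
    from cell import eyes
    for r in eyes.regions_of("hub",c)[:3]:
        m=r["pixels"]; ys,xs=np.nonzero(m); print(c,r["score"],xs.mean(),ys.mean(),m.sum(),cv2.minAreaRect(np.c_[xs,ys].astype(np.float32)))
E
```

```text
scene 13 [[297.3, 181.3], [307.5, 181.3], [288.0, 186.4], [315.9, 186.9], [282.1, 195.4], [320.4, 196.5], [301.9, 204.0], [280.9, 206.0], [319.3, 207.4], [284.9, 215.4], [313.1, 216.7], [293.1, 221.2], [303.5, 221.8]] [153963, 17, 11, 178, 24, 19, 95, 119, 3523, 65, 29, 18, 48, 779, 794, 737, 833, 726, 874, 2378, 324, 737, 877, 2, 795, 860, 832, 858]
top 13 [[292.7, 167.5], [279.1, 168.9], [304.9, 172.5], [268.1, 176.3], [312.2, 182.4], [262.6, 187.7], [312.9, 194.3], [291.0, 198.1], [264.1, 199.5], [307.1, 204.9], [271.8, 208.8], [296.4, 211.9], [283.6, 213.2]] [149511, 1705, 1668, 1651, 1676, 1612, 3461, 1533, 1533, 1237, 1497, 438, 1483, 1434, 1390, 1408]
221.2911340487031 [ 0.5449 -0.0486  0.0717  0.0551  0.2753 -0.1407 -0.0082  0.4921 -0.2683]
[0.55, -0.2, 1.03, -0.21, 0.07, 0.05, 1.46, 0.17, -0.15, 0.54, 1.8, 0.7, -9.69, -10.99, -0.22, 1.15, 1.75, 1.23, 0.04, 1.62, 1.47, 1.71, 0.45, 1.94, 1.05, 2.04, 0.85, 0.73, -0.14, 0.93, 0.43, -0.83, -0.07, -0.0, 0.7, -0.01, -0.04, 0.04, 1.28, 0.12, -0.54, 0.34, 1.5, 0.58, -0.88, 0.95, 1.53, 1.05, -4.65, -11.99, -0.75, 1.42, 1.23, 1.44, -0.43, 1.8, 0.69, 1.83, 0.13, 1.89, 0.33, 0.1, 0.45, -0.13, 0.25, 0.84, 0.1, 0.74, 0.25, -0.13]
foot [ 0.534  -0.0494  0.1221] [[[302.8, 202.3]], [[286.5, 185.7]]]
hub [ 0.514  -0.0508  0.1508] [[[298.4, 199.6]], [[287.4, 192.2]]]
hubtop [ 0.5072 -0.0513  0.1606] [[[296.8, 198.6]], [[287.7, 194.5]]]
tip [ 0.4937 -0.0523  0.1798] [[[293.7, 196.7]], [[288.4, 199.2]]]
scene 0.91 282.19239904988126 173.68052256532067 842 ((283.3906555175781, 172.89529418945312), (26.941686630249023, 42.196075439453125), 60.461219787597656)
scene 0.7 301.57902298850576 202.15469348659005 2088 ((301.0, 202.0), (52.0, 50.0), 90.0)
top 0.7 288.0339262187088 189.49505928853756 3036 ((288.0, 190.0), (58.0, 64.0), 90.0)
top 0.59 216.37224842767296 155.29599056603774 2544 ((216.00003051757812, 155.00001525878906), (55.154327392578125, 56.56854248046875), 45.0)
```

```bash
cat > fit.py <<'E'
from h import *
import pickle
D=pickle.load(open("cal.pkl","rb"))
crop={"scene":(165,260,255,345),"top":(145,240,245,335)}
obs={}
for c in D:
    im=D[c]["frame"][:,:,::-1]; y0,y1,x0,x1=crop[c]
    g=cv2.resize(cv2.cvtColor(im[y0:y1,x0:x1].copy(),cv2.COLOR_BGR2GRAY),None,fx=6,fy=6,interpolation=cv2.INTER_CUBIC)
    n,l,s,ce=cv2.connectedComponentsWithStats((g<105).astype(np.uint8))
    obs[c]=np.array([((ce[i]+.5)/6-.5+[x0,y0]) for i in range(1,n) if 500<s[i,4]<1800])
base={"top":[((488,390),(-.105,.068,0)),((724,365),(-.105,-.068,.0)),((455,65),(.085,.068,.038)),((690,42),(.085,-.068,.038))],
"scene":[((45,285),(-.105,.068,.038)),((375,235),(.085,-.068,.038)),((192,415),(-.105,-.068,.0))]}
e1=np.array([np.cos(np.radians(35)),0,np.sin(np.radians(35))]); e2=np.array([0,1,0])
def model(p):
    x,y,yaw,rc,ph=p[:5]; R=rotmat(yaw); t=np.array([x,y,0])
    f=ph+np.arange(12)*np.pi/6
    C=AX+(.008+.017)*A+rc*(np.cos(f)[:,None]*e1+np.sin(f)[:,None]*e2)
    return R,t,C@R.T+t
def res(p,wb=.3):
    R,t,C=model(p); r=[]
    for k,c in enumerate(D):
        off=p[5+2*k:7+2*k]
        q=proj(D[c],C)+off
        d=obs[c][:,None]-q[None]; j=(d**2).sum(-1).argmin(1)
        r+=list(d[np.arange(len(j)),j].ravel())
        for (u,v),X in base[c]:
            uv=np.array([(u-(400 if c=="top" else 0))/4.444+crop[c][2],v/4.444+crop[c][0]])
            r+=list(wb*(uv-proj(D[c],R@np.array(X)+t)[0]-off))
        r+=list(off*0.5)
    return np.array(r)
best=None
for ph in np.linspace(0,.5,6):
    s=least_squares(res,[.543,-.05,.08,.06,ph,0,0,0,0])
    if best is None or s.cost<best.cost: best=s
x=best.x; R,t,_=model(x)
E
python3 - <<'E'
from fit import *
print(best.cost,np.round(x,4)); print(np.round(best.fun,1).tolist())
for n,h in [("foot",0),("hub",.035),("hubtop",.047),("tip",.0445+.026)]: 
    X=R@(AX+h*A)+t; print(n,np.round(X,4),[proj(D[c],X).round(1).tolist() for c in D])
# hub IoU
out=[]
for k,c in enumerate(D):
    f=D[c]["frame"].astype(int); y0,y1,x0,x1=crop[c]
    m=((f[...,2]-f[...,0]>50)&(f[...,2]-f[...,1]>20)); mm=np.zeros_like(m); cx,cy=proj(D[c],R@(AX+.035*A)+t)[0].astype(int)
    mm[cy-16:cy+16,cx-16:cx+16]=m[cy-16:cy+16,cx-16:cx+16]
    if c=="scene": mm[:cy-12]=0
    big=cv2.resize(mm.astype(np.uint8)*255,None,fx=8,fy=8,interpolation=cv2.INTER_CUBIC)>127
    # fill hole with hull
    ys,xs=np.nonzero(big); hull=cv2.convexHull(np.c_[xs,ys].astype(np.int32)); M=np.zeros(big.shape,np.uint8); cv2.fillConvexPoly(M,hull,1)
    out.append((c,M)); print(c,mm.sum())
def iou(a,dx,dy,dz):
    v=[];
    for k,(c,M) in enumerate(out):
        pts=[]
        for sx in(-.023,.023):
            for sy in(-.017,.017):
                for h in(.023,.047):
                    d=sx*(np.cos(a)*e1+np.sin(a)*e2)+sy*(-np.sin(a)*e1+np.cos(a)*e2)
                    pts.append(R@(AX+h*A+d)+t+[dx,dy,dz])
        q=proj(D[c],np.array(pts))+x[5+2*k:7+2*k]
        P=np.zeros(M.shape,np.uint8); cv2.fillConvexPoly(P,cv2.convexHull(((q+.5)*8).astype(np.int32)),1)
        v.append((P&M).sum()/(P|M).sum())
    return v
for a in np.radians(np.arange(-40,60,5)): print(round(np.degrees(a)),np.round(iou(a,0,0,0),3),)
from scipy.optimize import minimize
for c0 in (-.1,.2,.5):
    s=minimize(lambda p:-sum(iou(p[0],*p[1:]/100)),[c0,0,0,0],method="Nelder-Mead",options=dict(initial_simplex=np.array([[c0,0,0,0],[c0+.2,0,0,0],[c0,.4,0,0],[c0,0,.4,0],[c0,0,0,.4]])))
    print(np.degrees(s.x[0]),s.x[1:]*10,"mm",s.fun)
E
```

```text
100.757601025618 [ 0.5436 -0.0508  0.1056  0.0563 -0.2781  0.163   0.0453 -0.8179 -0.755 ]
[-0.1, -0.6, 0.1, -0.6, -0.3, -0.4, 0.3, -0.5, -0.4, -0.1, 0.5, -0.2, -0.4, 0.3, 0.4, 0.1, -0.3, 0.5, 0.3, 0.3, -0.2, 0.6, 0.1, 0.6, 0.6, 0.2, -0.2, 1.0, -0.2, -1.1, 0.1, 0.0, 0.5, 0.6, 0.0, 0.5, 0.8, 0.6, -0.2, 0.6, 1.0, 0.9, -0.4, 0.9, 1.0, 1.1, -4.8, -12.4, -0.3, 1.1, 0.9, 1.3, -0.1, 1.3, 0.6, 1.4, 0.3, 1.4, 0.0, -0.1, 0.2, 0.2, 0.7, 0.6, 0.6, 1.0, -0.4, -0.4]
foot [ 0.5328 -0.0519  0.1221] [[[303.1, 203.1]], [[287.6, 186.2]]]
hub [ 0.5129 -0.0541  0.1508] [[[298.9, 200.5]], [[288.8, 192.6]]]
hubtop [ 0.506  -0.0548  0.1606] [[[297.4, 199.6]], [[289.3, 194.9]]]
tip [ 0.4926 -0.0562  0.1798] [[[294.4, 197.7]], [[290.2, 199.6]]]
scene 172
top 217
-40 [0.722 0.653]
-35 [0.74  0.666]
-30 [0.763 0.679]
-25 [0.787 0.702]
-20 [0.812 0.726]
-15 [0.828 0.752]
-10 [0.838 0.788]
-5 [0.848 0.819]
0 [0.852 0.84 ]
5 [0.84  0.815]
10 [0.827 0.78 ]
15 [0.808 0.752]
20 [0.792 0.722]
25 [0.773 0.704]
30 [0.759 0.683]
35 [0.745 0.668]
40 [0.733 0.657]
45 [0.722 0.648]
50 [0.713 0.645]
55 [0.701 0.641]
-0.0933225707213174 [-2.69307687 -0.6039253   2.14858795] mm -1.7399257710508156
-0.2860042521702996 [-2.84842811 -0.37033066  3.81094723] mm -1.742152098187785
-0.8113573897211578 [-3.32287627 -0.7686324   3.85627621] mm -1.741971719506975
```

```bash
sed -i 's/if 500<s\[i,4\]<1800\])/if 500<s[i,4]<1800 and np.hypot(*(ce[i]-[(276,192),(258,330)][c=="top"]))>90])/' fit.py
python3 - <<'E'
from fit import *
print([len(o) for o in obs.values()],best.cost,np.round(x,4)); print(np.round(best.fun,1).tolist())
for n,h in [("foot",0),("hub",.035),("hubtop",.047),("tip",.0445+.026)]: 
    X=R@(AX+h*A)+t; print(n,np.round(X,4))
from cell import eyes
for c in D:
    r=eyes.place_of("catch_tip",c); print([(i["score"],i["xyz"].round(4).tolist() if hasattr(i["xyz"],"round") else i["xyz"]) for i in r])
E
```

```text
[12, 11] 1.8268126873954396 [ 0.5436 -0.0507  0.0821  0.0578  0.2673  0.3584  0.1707 -0.1297  0.2139]
[-0.0, -0.1, -0.1, -0.1, -0.1, -0.1, -0.1, -0.0, 0.0, -0.0, 0.0, 0.0, -0.0, 0.1, 0.0, 0.0, 0.0, 0.1, 0.0, 0.0, 0.0, 0.1, 0.1, 0.1, 0.6, 0.4, -0.3, 0.8, 0.1, -1.1, 0.2, 0.1, 0.1, 0.1, -0.0, 0.1, 0.1, 0.1, 0.0, -0.0, -0.0, 0.1, -0.1, 0.0, -0.0, -0.0, -0.0, -0.0, -0.0, -0.2, -0.1, -0.1, -0.1, -0.1, 0.1, -0.3, 0.3, -0.3, 0.3, 0.5, 0.2, 0.5, -0.1, 0.1]
foot [ 0.5328 -0.0515  0.1221]
hub [ 0.5128 -0.0532  0.1508]
hubtop [ 0.5059 -0.0538  0.1606]
tip [ 0.4925 -0.0549  0.1798]
[(0.36, [0.4929, -0.0574, 0.1781])]
[(0.61, [0.4923, -0.0571, 0.1773])]
```

```bash
cat >> h.py <<'E'
RY=.0821; T=np.array([.5436,-.0507,0]); RR=rotmat(RY)
FOOT=RR@AX+T; AW=RR@A; YW=RR@np.array([0,1,0])
def tool(turn_deg=0,sy=1):
    # tool z = -axle; tool y = sy*rotator y turned by turn_deg CCW about the axle
    y=Ro.from_rotvec(np.radians(turn_deg)*AW).apply(sy*YW); z=-AW
    return np.c_[np.cross(y,z),y,z]
def rel(s,P,Rt):
    R0=Ro.from_rotvec(s["tool_rot"]).as_matrix()
    rv=Ro.from_matrix(R0.T@Rt).as_rotvec()/np.pi
    return rv.round(4).tolist(), (R0.T@(np.array(P)-s["tcp_pos"])/.3).round(4).tolist()
E
python3 - <<'E'
from h import *; from cell import env
s=env.observe(); R0=Ro.from_rotvec(s["tool_rot"]).as_matrix()
for sy in(1,-1):
    r=rel(s,FOOT+.16*AW,tool(0,sy)); print(sy,r,np.linalg.norm(r[0])*180)
print(FOOT+.16*AW)
print(rel(s,[.42,.40,.42],R0),rel(s,[.47,.1,.40],R0))
print(R0.round(2).tolist())
E
```

```text
1 ([-0.0323, -0.1926, -0.1023], [-1.474, -2.1607, -0.074]) 39.68309735895121
-1 ([-0.2701, 0.0452, 0.8566], [-1.474, -2.1607, -0.074]) 161.87601355358368
[ 0.44130561 -0.05911729  0.25316009]
([0.0, 0.0, 0.0], [-1.0269, -0.6953, -0.6301]) ([0.0, 0.0, 0.0], [-1.4356, -1.6231, -0.5634])
[[-0.97, 0.25, 0.0], [0.25, 0.97, 0.0], [-0.0, 0.0, -1.0]]
```

Emit:
jog_arm:
  steps:
    - [[0,0,0],[-0.2,-0.15,-0.4],1]
    - [[0,0,0],[-0.4,-0.3,-0.5],1]
    - [[0,0,0],[-0.6,-0.4,-0.5],1]
    - [[0,0,0],[-0.8,-0.55,-0.5],1]
    - [[0,0,0],[-0.95,-0.7,-0.5],1]
    - [[0,0,0],[-1,-0.9,-0.5],1]
    - [[0,0,0],[-1,-1,-0.5],1]
    - [[0,0,0],[-1,-1,-0.5],1]

```text
clock: 2.2
tcp_pos: [0.3898, 0.3113, 0.3812]
tool_rot: [0.392, 3.117, 0.0]
force: [-0.2, -0.1, 0.3]
width: 1.004
```

```bash
python3 - <<'E'
from h import *; from cell import env
s=env.observe(); print(s["tcp_pos"],s["joints"].round(3),s["clock"])
r=rel(s,FOOT+.17*AW,tool(0,1)); print(r,np.linalg.norm(r[0])*180)
R0=Ro.from_rotvec(s["tool_rot"]).as_matrix(); print(rel(s,[.45,-.05,.36],R0)[1])
E
```

```text
[0.38982178 0.31129469 0.3812409 ] [ 0.627 -0.11   2.007 -0.     1.244 -0.693] 2.2
([-0.0322, -0.1925, -0.1026], [-0.454, -1.16, 0.3994]) 39.68983673435808
[-0.4928, -1.1171, 0.0706]
```

Emit:
jog_arm:
  steps:
    - [[0,0,0],[-0.1,-0.2,0],1]
    - [[0,-0.04,-0.02],[-0.2,-0.4,0],1]
    - [[-0.01,-0.08,-0.04],[-0.28,-0.6,0],1]
    - [[-0.015,-0.12,-0.06],[-0.36,-0.8,0.05],1]
    - [[-0.025,-0.16,-0.08],[-0.43,-1,0.1],1]
    - [[-0.0322,-0.1925,-0.1026],[-0.45,-1,0.15],1]
    - [[-0.0322,-0.1925,-0.1026],[-0.45,-1,0.2],1]
    - [[-0.0322,-0.1925,-0.1026],[-0.45,-1,0.2],1]

```text
clock: 3.2
tcp_pos: [0.4453, -0.0112, 0.3196]
tool_rot: [-0.102, 2.532, 0.033]
force: [-0.8, 0.1, 0.6]
width: 1.001
```

```bash
python3 - <<'E'
from h import *; from cell import env
s=env.observe(); print(s["tcp_pos"],s["joints"].round(3),s["clock"])
r=rel(s,FOOT+.17*AW,tool(0,1)); print(r,np.linalg.norm(r[0])*180)
r=rel(s,FOOT+.1*AW,tool(0,1)); print(r,np.linalg.norm(r[0])*180)
E
```

```text
[ 0.445251   -0.01120879  0.31961084] [-0.153 -0.426  2.434  0.255  0.553 -1.982] 3.2
([-0.0001, -0.001, -0.0004], [0.1479, -0.1582, 0.1336]) 0.19469976887505544
([-0.0001, -0.001, -0.0004], [0.1472, -0.1581, 0.3669]) 0.19469976887505544
```

Emit:
jog_arm:
  steps:
    - [[0,-0.001,0],[0.08,-0.1,0.05],1]
    - [[0,-0.001,0],[0.147,-0.158,0.13],1]
    - [[0,-0.001,0],[0.147,-0.158,0.13],1]
    - [[0,-0.001,0],[0.147,-0.158,0.13],1]

```text
clock: 3.7
tcp_pos: [0.4373, -0.0585, 0.2653]
tool_rot: [-0.106, 2.525, 0.033]
force: [-0.7, 0.9, 0.1]
width: 1.0
```

```bash
python3 - <<'E'
from h import *; from cell import env,eyes
s=env.observe(); print(s["tcp_pos"],s["joints"].round(3),s["clock"])
r=rel(s,FOOT+.045*AW,tool(0,1)); print(r,np.linalg.norm(r[0])*180)
d=eyes.camera("wrist"); cv2.imwrite("pics/d_w.png",d["frame"][:,:,::-1])
E
```

```text
[ 0.4373169  -0.05848067  0.26525995] [-0.314 -0.335  2.489  0.521  0.465 -2.375] 3.7
([0.0002, 0.0011, 0.0004], [0.0139, -0.0035, 0.4238]) 0.2137381575666825
```

View pics/d_w.png

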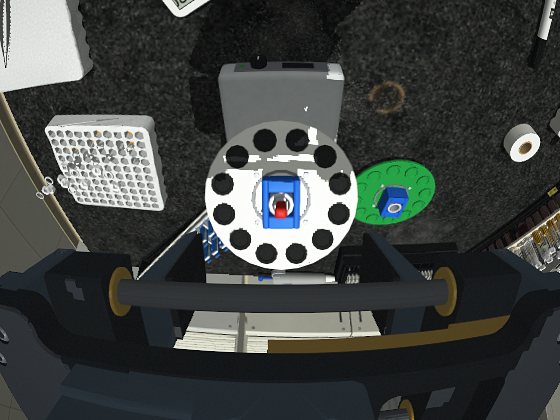

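Emit:
jog_arm:
  steps:
    - [[0,0.001,0],[0.014,-0.003,0.1],1]
    - [[0,0.001,0],[0.014,-0.003,0.2],1]
    - [[0,0.001,0],[0.014,-0.003,0.28],1]
    - [[0,0.001,0],[0.014,-0.003,0.28],1]

```text
clock: 4.25
tcp_pos: [0.4798, -0.0612, 0.2009]
tool_rot: [-0.112, 2.536, 0.051]
force: [-0.3, 0.1, 0.1]
width: 1.0
```

```bash
python3 - <<'E'
from h import *; from cell import env,eyes
s=env.observe(); print(s["tcp_pos"],s["joints"].round(3),s["clock"],s["force"])
r=rel(s,FOOT+.045*AW,tool(0,1)); print(r,np.linalg.norm(r[0])*180)
d=eyes.camera("wrist"); cv2.imwrite("pics/e_w.png",d["frame"][:,:,::-1])
def pf(X):
    c=np.array(d["R"])@X+d["t"]; th=np.arctan2(np.hypot(c[0],c[1]),c[2]); u=c[:2]/np.hypot(c[0],c[1])
    K=d["intrinsics"]; return np.array([K[0][2],K[1][2]])+K[0][0]*th*u
im=d["frame"][:,:,::-1].copy()
h=.047
for sx,sy in [(1,1),(1,-1),(-1,-1),(-1,1)]:
    X=FOOT+h*AW+sx*.023*np.cross(YW,AW)+sy*.017*YW; p=pf(X); print(p.round(1)); cv2.circle(im,tuple(int(v) for v in p.round()),2,(0,255,255),-1)
p=pf(FOOT+.0705*AW); cv2.circle(im,tuple(int(v) for v in p.round()),2,(0,255,0),-1)
cv2.imwrite("pics/e_w2.png",cv2.resize(im[100:300,180:400],(792,720))[:600])
E
```

```text
[ 0.47976645 -0.06122956  0.20092876] [-0.291 -0.09   2.452  0.819  0.307 -2.68 ] 4.25 [-0.26137639  0.11400878  0.07117988]
([0.0048, -0.0022, 0.0005], [0.0032, 0.015, 0.168]) 0.9546790036446805
[314.1 271.9]
[264.7 272.3]
[263.5 207.4]
[316.3 207.2]
```

View pics/e_w2.png

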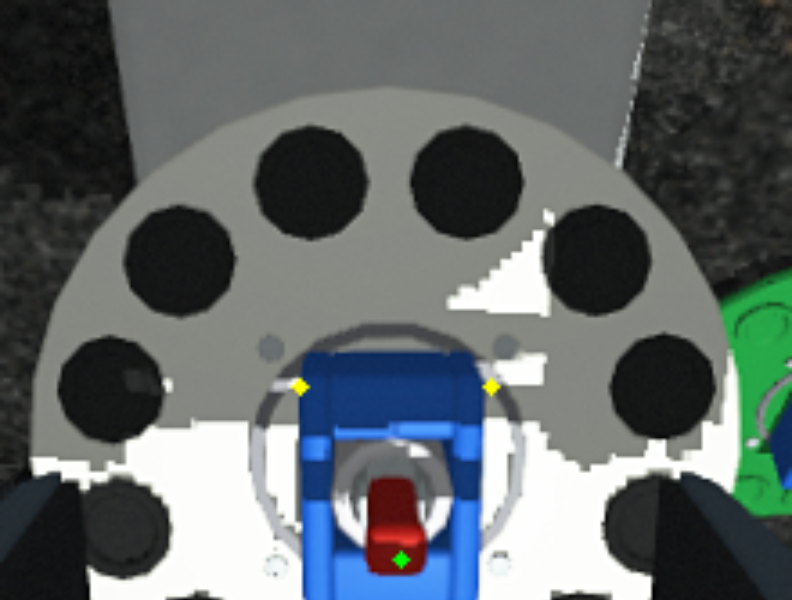

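```bash
cat > kin.py <<'E'
from h import *
# samples: joints, pos, rotvec
S=[([1.28770279e+00,3.79375566e-01,1.73479040e+00,5.45533754e-06,1.02846420e+00,-3.32742138e-02],[0.17294282,0.67791479,0.23030654],[-3.91379034e-01,-3.11694857e+00,1.60814261e-03]),
([0.627,-0.11,2.007,-0.,1.244,-0.693],[0.38982178,0.31129469,0.3812409],[.392,3.117,0]),
([-0.153,-0.426,2.434,0.255,0.553,-1.982],[0.445251,-0.01120879,0.31961084],[-.102,2.532,.033]),
([-0.314,-0.335,2.489,0.521,0.465,-2.375],[0.4373169,-0.05848067,0.26525995],[-.106,2.525,.033]),
([-0.291,-0.09,2.452,0.819,0.307,-2.68],[0.47976645,-0.06122956,0.20092876],[-.112,2.536,.051])]
def ry(a): return Ro.from_euler('y',a).as_matrix()
rz=rotmat
def fk(q,p,s4=1,s6=1,out=False):
    a1,d1,L2,a3,L3,L6,e=p
    R1=rz(q[0]); Ra=R1@ry(q[1]); Rb=Ra@ry(q[2]); Rw=Rb@rz(s4*q[3])@ry(q[4]); Rt=Rw@rz(s6*q[5])@rz(np.pi/2)
    sh=R1@np.array([a1,0,d1]); el=sh+Ra@[0,0,L2]; w=el+Rb@[a3,0,L3]; P=w+Rw@[e,0,L6]
    return (P,Rt,w,Rb[:,2]) if out else (P,Rt)
E
python3 - <<'E'
from kin import *
for s4 in(1,-1):
  for s6 in (1,-1):
    for f in (0,1,2,3):
      e=[np.degrees(Ro.from_matrix(fk(q,np.zeros(7),s4,s6)[1]@rz(f*np.pi/2)@Ro.from_rotvec(r).as_matrix().T).magnitude()) for q,_,r in S]
      if e[0]<10: print(s4,s6,f,np.round(e,2))
    g=lambda p:np.concatenate([fk(q,p,s4,s6)[0]-P for q,P,_ in S])
    s=least_squares(g,[0,.3,.5,0,.5,.3,0]); print(s4,s6,s.cost,s.x.round(4),np.abs(s.fun).max())
E
```

```text
1 1 0 [0.   0.05 0.03 0.04 0.02]
1 1 0.0006843604916875023 [-0.0061  0.3901  0.5962  0.0913  0.6488  0.3027  0.0211] 0.022978073337928562
1 -1 0 [  3.81  79.45 132.9   87.81  52.89]
1 -1 0.0006843604916875023 [-0.0061  0.3901  0.5962  0.0913  0.6488  0.3027  0.0211] 0.022978073337928562
-1 1 0 [0.000e+00 5.000e-02 2.925e+01 5.967e+01 9.385e+01]
-1 1 0.0030964281299062134 [ 0.0226 -0.063   0.3131 -0.2235  0.3696 -0.0143 -0.1177] 0.03741320265799497
-1 -1 0 [  3.81  79.45 158.11 143.11 144.92]
-1 -1 0.0030964281299062134 [ 0.0226 -0.063   0.3131 -0.2235  0.3696 -0.0143 -0.1177] 0.03741320265799497
```

```bash
python3 - <<'E'
from kin import *
def fk2(q,p):
    a1,d1,L2,a3,L3,L6,b,e,f=p
    R1=rz(q[0]); Ra=R1@ry(q[1]); Rb=Ra@ry(q[2]); R4=Rb@rz(q[3]); Rw=R4@ry(q[4])
    return R1@np.array([a1,b,d1])+Ra@[0,0,L2]+Rb@[a3,0,L3]+R4@np.array([f,e,0])+Rw@[0,0,L6]
import itertools
names="a1 d1 L2 a3 L3 L6 b e f".split()
for off in itertools.product((0,1),repeat=5):
    free=[i for i in range(9) if i in(1,2,4,5) or (i==0 and off[0]) or (i==3 and off[1]) or(i==6 and off[2]) or (i==7 and off[3]) or (i==8 and off[4])]
    def full(v):
        p=np.zeros(9); p[free]=v; return p
    g=lambda v:np.concatenate([fk2(q,full(v))-P for q,P,_ in S])
    s=least_squares(g,[[0,.3,.5,0,.5,.3,0,0,0][i] for i in free])
    if np.abs(s.fun).max()<.004: print([names[i] for i in free],s.x.round(4),np.abs(s.fun).max().round(5))
E
```

```text
['d1', 'L2', 'a3', 'L3', 'L6', 'b'] [0.3179 0.5509 0.0415 0.6039 0.2516 0.0234] 0.00021
['d1', 'L2', 'a3', 'L3', 'L6', 'b', 'f'] [3.178e-01 5.508e-01 4.130e-02 6.039e-01 2.515e-01 2.340e-02 1.000e-04] 0.0002
['d1', 'L2', 'a3', 'L3', 'L6', 'b', 'e'] [ 3.179e-01  5.509e-01  4.130e-02  6.038e-01  2.518e-01  2.360e-02
 -2.000e-04] 0.00017
['d1', 'L2', 'a3', 'L3', 'L6', 'b', 'e', 'f'] [ 3.179e-01  5.510e-01  4.140e-02  6.038e-01  2.518e-01  2.360e-02
 -3.000e-04 -1.000e-04] 0.00017
['a1', 'd1', 'L2', 'a3', 'L3', 'L6', 'b'] [-2.000e-04  3.180e-01  5.510e-01  4.150e-02  6.040e-01  2.517e-01
  2.340e-02] 0.00018
['a1', 'd1', 'L2', 'a3', 'L3', 'L6', 'b', 'f'] [-1.000e-04  3.179e-01  5.509e-01  4.130e-02  6.040e-01  2.516e-01
  2.330e-02  1.000e-04] 0.00018
['a1', 'd1', 'L2', 'a3', 'L3', 'L6', 'b', 'e'] [ 3.000e-04  3.177e-01  5.508e-01  4.130e-02  6.034e-01  2.517e-01
  2.370e-02 -4.000e-04] 0.00019
['a1', 'd1', 'L2', 'a3', 'L3', 'L6', 'b', 'e', 'f'] [ 4.000e-04  3.178e-01  5.509e-01  4.150e-02  6.034e-01  2.518e-01
  2.380e-02 -5.000e-04 -1.000e-04] 0.0002
```

```bash
cat >> kin.py <<'E'
PR=np.array([0,.3179,.5509,.0415,.6039,.2517,.0235])
LO=np.array([-2.77,-.74,0,-1.06,.31,-3.08]);HI=np.array([2.77,2.19,2.66,4.2,2.87,3.08])
def fkk(q):
    R1=rz(q[0]); Ra=R1@ry(q[1]); Rb=Ra@ry(q[2]); R4=Rb@rz(q[3]); Rw=R4@ry(q[4])
    return R1@np.array([0,.0235,.3179])+Ra@[0,0,.5509]+Rb@[.0415,0,.6039]+Rw@[0,0,.2517], Rw@rz(q[5]+np.pi/2)
def ik(P,Rt):
    w=np.array(P)-.2517*Rt[:,2]
    r=np.hypot(w[0],w[1]); q1=np.arctan2(w[1],w[0])-np.arcsin(.0235/r); rho=np.sqrt(r*r-.0235**2)
    z=w[2]-.3179; l3=np.hypot(.0415,.6039); g=np.arctan2(.0415,.6039); D=np.hypot(rho,z)
    c=(D*D-.5509**2-l3**2)/(2*.5509*l3)
    if abs(c)>1: return []
    k=np.arccos(c); q3=k-g  # forearm effective dir angle = q2+q3+g
    q2=np.arctan2(rho,z)-np.arctan2(l3*np.sin(k),.5509+l3*np.cos(k))
    Rb=rz(q1)@ry(q2)@ry(q3); M=Rb.T@Rt@rz(-np.pi/2)
    a=Ro.from_matrix(M).as_euler('ZYZ'); out=[]
    for q4,q5,q6 in [tuple(a),(a[0]+np.pi,-a[1],a[2]+np.pi)]:
        if q5<0: continue
        for n4 in(-1,0,1):
            for n6 in(-1,0,1):
                q=np.array([q1,q2,q3,q4+2*np.pi*n4,q5,q6+2*np.pi*n6])
                if LO[3]<=q[3]<=HI[3] and LO[5]<=q[5]<=HI[5]: out.append(q)
    return out
E
python3 - <<'E'
from kin import *
for q,P,r in S: print(np.round(fkk(q)[0]-P,4), [np.round(i-q,3).tolist() for i in ik(P,Ro.from_rotvec(r).as_matrix())][:2])
for h in (.13,.10,.08,.06,.045): print(h,[i.round(2).tolist() for i in ik(FOOT+h*AW,tool(0,1))])
print("tilted tools at h=.045")
X=np.cross(YW,AW)
for tx in range(-30,31,10):     # tilt about rotator y
  for ty in range(-30,31,10):   # tilt about e1
    Rt=Ro.from_rotvec(np.radians(tx)*YW+np.radians(ty)*X).as_matrix()@tool(0,1)
    o=ik(FOOT+.045*AW,Rt); print(tx,ty,[i.round(2).tolist() for i in o][:2])
E
```

```text
[-0.0002  0.     -0.0001] [[-0.0, -0.0, -0.0, -0.0, 0.0, -0.0]]
[ 0.      0.0002 -0.0003] [[-0.0, -0.0, -0.0, -0.0, 0.001, -0.001]]
[0.     0.0001 0.0001] [[-0.001, 0.0, -0.0, 0.001, 0.0, -0.001]]
[0.0001 0.0002 0.0001] [[-0.001, 0.0, 0.0, 0.0, 0.0, -0.002]]
[ 0.0001  0.     -0.0002] [[-0.0, -0.001, -0.0, -0.001, 0.001, 0.001]]
0.13 [[-0.29, -0.21, 2.48, 0.64, 0.36, -2.49]]
0.1 [[-0.27, -0.11, 2.46, 0.78, 0.29, -2.62]]
0.08 [[-0.26, -0.05, 2.45, 0.9, 0.25, -2.74]]
0.06 [[-0.25, 0.01, 2.44, 1.06, 0.22, -2.89]]
0.045 [[-0.24, 0.06, 2.43, 1.2, 0.2, -3.03]]
tilted tools at h=.045
-30 -30 [[0.09, 0.34, 2.55, 3.74, 1.02, 1.08]]
-30 -20 [[-0.05, 0.28, 2.58, 3.42, 0.91, 1.25]]
-30 -10 [[-0.19, 0.25, 2.58, 3.03, 0.84, 1.49]]
-30 0 [[-0.33, 0.25, 2.57, 2.63, 0.85, 1.74]]
-30 10 [[-0.46, 0.28, 2.54, 2.28, 0.91, 1.96]]
-30 20 [[-0.55, 0.33, 2.48, 2.0, 1.02, 2.13]]
-30 30 [[-0.61, 0.39, 2.42, 1.79, 1.14, 2.25]]
-20 -30 [[0.1, 0.24, 2.52, 3.94, 0.78, 0.85]]
-20 -20 [[-0.03, 0.17, 2.55, 3.58, 0.62, 1.08]]
-20 -10 [[-0.17, 0.14, 2.55, 3.07, 0.53, 1.46]]
-20 0 [[-0.31, 0.14, 2.54, 2.51, 0.55, 1.89]]

[... 837 characters left out ...]
]
10 30 [[-0.46, 0.22, 2.24, 0.92, 0.87, -2.96]]
20 -30 [[0.09, 0.17, 2.27, -0.89, 0.69, -0.7]]
20 -20 [[0.0, 0.12, 2.28, -0.64, 0.56, -1.02]]
20 -10 [[-0.09, 0.1, 2.28, -0.27, 0.49, -1.47]]
20 0 [[-0.19, 0.1, 2.27, 0.14, 0.52, -1.95]]
20 10 [[-0.27, 0.13, 2.25, 0.44, 0.63, -2.32]]
20 20 [[-0.35, 0.18, 2.22, 0.61, 0.77, -2.56]]
20 30 [[-0.42, 0.24, 2.18, 0.71, 0.93, -2.72]]
30 -30 [[0.09, 0.22, 2.19, -0.7, 0.83, -0.9]]
30 -20 [[0.01, 0.18, 2.2, -0.5, 0.74, -1.17]]
30 -10 [[-0.08, 0.15, 2.2, -0.24, 0.69, -1.5]]
30 0 [[-0.16, 0.16, 2.19, 0.03, 0.71, -1.84]]
30 10 [[-0.24, 0.18, 2.17, 0.26, 0.79, -2.13]]
30 20 [[-0.31, 0.22, 2.14, 0.43, 0.9, -2.36]]
30 30 [[-0.37, 0.28, 2.1, 0.54, 1.03, -2.53]]
```

```bash
python3 - <<'E'
from kin import *
X=np.cross(YW,AW)
c=[]
for h in (.05,.13):
  for tx in range(-14,15,2):
    for ty in range(-14,15,2):
      Rt=Ro.from_rotvec(np.radians(tx)*YW+np.radians(ty)*X).as_matrix()@tool(0,1)
      o=ik(FOOT+h*AW,Rt)
      for q in o:
        if q[4]>.36: c.append((np.hypot(tx,ty),h,tx,ty,q.round(2).tolist()))
for h in(.05,.13):
  for i in sorted([k for k in c if k[1]==h])[:10]: print(i)
E
```

```text
(np.float64(7.211102550927978), 0.05, 4, 6, [-0.3, 0.06, 2.39, 0.94, 0.36, -2.81])
(np.float64(8.246211251235321), 0.05, -2, 8, [-0.34, 0.07, 2.42, 1.33, 0.39, 3.05])
(np.float64(8.246211251235321), 0.05, 2, 8, [-0.32, 0.07, 2.39, 1.08, 0.4, -2.98])
(np.float64(8.48528137423857), 0.05, -6, 6, [-0.33, 0.07, 2.45, 1.62, 0.37, 2.77])
(np.float64(8.48528137423857), 0.05, 6, 6, [-0.29, 0.06, 2.37, 0.82, 0.38, -2.7])
(np.float64(8.94427190999916), 0.05, -4, 8, [-0.35, 0.07, 2.43, 1.45, 0.4, 2.92])
(np.float64(8.94427190999916), 0.05, 4, 8, [-0.32, 0.07, 2.38, 0.97, 0.41, -2.86])
(np.float64(8.94427190999916), 0.05, 8, 4, [-0.26, 0.06, 2.36, 0.65, 0.37, -2.51])
(np.float64(10.0), 0.05, -8, 6, [-0.34, 0.07, 2.47, 1.74, 0.39, 2.64])
(np.float64(10.0), 0.05, -6, 8, [-0.35, 0.08, 2.45, 1.57, 0.41, 2.8])
(np.float64(2.0), 0.13, 0, 2, [-0.32, -0.2, 2.48, 0.72, 0.4, -2.59])
(np.float64(2.0), 0.13, 2, 0, [-0.28, -0.2, 2.46, 0.55, 0.38, -2.39])
(np.float64(2.8284271247461903), 0.13, -2, 2, [-0.32, -0.2, 2.49, 0.83, 0.38, -2.7])
(np.float64(2.8284271247461903), 0.13, 2, 2, [-0.31, -0.19, 2.46, 0.63, 0.42, -2.49])
(np.float64(4.0), 0.13, 0, 4, [-0.34, -0.19, 2.47, 0.78, 0.44, -2.66])
(np.float64(4.0), 0.13, 4, 0, [-0.27, -0.19, 2.45, 0.46, 0.41, -2.31])
(np.float64(4.47213595499958), 0.13, -2, 4, [-0.35, -0.19, 2.48, 0.88, 0.42, -2.77])
(np.float64(4.47213595499958), 0.13, 2, 4, [-0.33, -0.19, 2.45, 0.69, 0.46, -2.57])
(np.float64(4.47213595499958), 0.13, 4, -2, [-0.25, -0.2, 2.45, 0.37, 0.38, -2.2])
(np.float64(4.47213595499958), 0.13, 4, 2, [-0.3, -0.19, 2.44, 0.55, 0.45, -2.41])
```

```bash
cat >> kin.py <<'E'
XW=np.cross(YW,AW)
def ttool(turn=0,tx=4,ty=6,sy=1):
    # tool z fixed (tilted off axle); turn about tool axis, CCW seen from above positive
    R=Ro.from_rotvec(np.radians(tx)*YW+np.radians(ty)*XW).as_matrix()@tool(0,sy)
    return R@rz(-np.radians(turn))
def tpos(h,hc=.042,**k):
    z=ttool(0,**k)[:,2]; return FOOT+hc*AW-z*(h-hc)
E
python3 - <<'E'
from kin import *; from cell import env
s=env.observe()
for h in (.11,.05): print(h,rel(s,tpos(h),ttool()),[q.round(2).tolist() for q in ik(tpos(h),ttool())])
E
```

```text
0.11 ([-0.0287, 0.0202, 0.0005], [-0.0116, -0.0054, -0.0455]) [[-0.35, -0.1, 2.41, 0.72, 0.48, -2.62]]
0.05 ([-0.0287, 0.0202, 0.0005], [0.0011, 0.0126, 0.1532]) [[-0.3, 0.06, 2.39, 0.93, 0.36, -2.81]]
```

Emit:
jog_arm:
  steps:
    - [[-0.0287,0.0202,0],[-0.012,-0.005,-0.05],1]
    - [[-0.0287,0.0202,0],[-0.012,-0.005,-0.05],1]
    - [[-0.0287,0.0202,0],[-0.012,-0.005,-0.05],1]

```text
clock: 4.68
tcp_pos: [0.4734, -0.0639, 0.2151]
tool_rot: [-0.149, 2.595, 0.16]
force: [-0.4, -0.5, -0.1]
width: 0.996
```

```bash
python3 - <<'E'
from kin import *; from cell import env
s=env.observe(); print(s["joints"].round(3),s["clock"])
for h in (.11,.075,.05): print(h,rel(s,tpos(h),ttool()))
E
```

```text
[-0.345 -0.109  2.416  0.723  0.48  -2.621] 4.675
0.11 ([-0.001, 0.0005, 0.0003], [-0.0026, 0.0007, 0.0042])
0.075 ([-0.001, 0.0005, 0.0003], [-0.0024, 0.001, 0.1208])
0.05 ([-0.001, 0.0005, 0.0003], [-0.0023, 0.0013, 0.2042])
```

Good. I descend with the jaws open, then close to a loose cage of about 39 mm.

Emit:
jog_arm:
  steps:
    - [[-0.001,0,0],[-0.0025,0.001,0.07],1]
    - [[-0.001,0,0],[-0.0025,0.001,0.14],1]
    - [[-0.001,0,0],[-0.0025,0.001,0.204],0.4]
    - [[-0.001,0,0],[-0.0025,0.001,0.204],0]
  squeeze: 3

```text
clock: 5.18
tcp_pos: [0.5039, -0.054, 0.1616]
tool_rot: [-0.151, 2.599, 0.167]
force: [-0.3, 0.1, 0.5]
width: 0.811
```

```bash
python3 - <<'E'
from kin import *; from cell import env,eyes
s=env.observe(); print(s["joints"].round(3),s["clock"],s["force"].round(2),s["torque"].round(3),s["width"])
print(rel(s,tpos(.05),ttool()))
d=eyes.camera("wrist"); cv2.imwrite("pics/f_w.png",d["frame"][:,:,::-1])
E
```

```text
[-0.297  0.063  2.386  0.937  0.365 -2.818] 5.175 [-0.25  0.09  0.55] [-0.057  0.341  0.008] 0.8110009328734378
([0.0008, -0.0009, 0.0002], [-0.0053, -0.0022, -0.0037])
```

View pics/f_w.png

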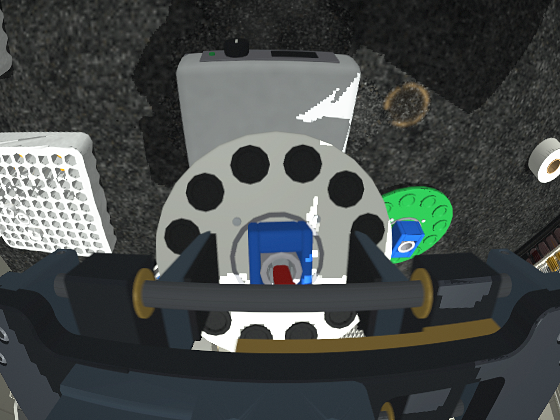

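Emit:
jog_arm:
  steps:
    - [[0,0,0],[-0.005,-0.002,-0.004],-0.14]
    - [[0,0,0],[-0.005,-0.002,-0.004],-0.14]
    - [[0,0,0],[-0.005,-0.002,-0.004],-0.14]
    - [[0,0,0],[-0.005,-0.002,-0.004],-0.14]
  squeeze: 3

```text
clock: 5.72
tcp_pos: [0.5055, -0.0555, 0.165]
tool_rot: [-0.151, 2.597, 0.167]
force: [-0.8, -0.1, 0.5]
width: 0.431
```

```bash
cat > disc.py <<'E'
from kin import *
from cell import env,eyes
def look(save=None,g0=None):
    d=eyes.camera("wrist"); Rc=np.array(d["R"]);t=np.array(d["t"]);K=d["intrinsics"];f=K[0][0]; c0=np.array([K[0][2],K[1][2]])
    def pf(X):
        c=X@Rc.T+t; r=np.hypot(c[:,0],c[:,1]); th=np.arctan2(r,c[:,2]); return c0+(f*th/r)[:,None]*c[:,:2]
    im=d["frame"]; g=cv2.cvtColor(im,cv2.COLOR_RGB2GRAY)
    n,l,s,ce=cv2.connectedComponentsWithStats(((g<60)).astype(np.uint8))
    ctr=pf((FOOT+.03*AW)[None])[0]
    ob=np.array([ce[i] for i in range(1,n) if 500<s[i,4]<1800 and .6<s[i,2]/s[i,3]<1.6 and .65<s[i,4]/(s[i,2]*s[i,3])<.88 and np.hypot(*(ce[i]-ctr))<170])
    res=[]
    def cups(ph,h,dx,dy):
        a=ph+np.arange(12)*np.pi/6
        return pf(FOOT+(h+.017)*AW+.0578*(np.cos(a)[:,None]*XW+np.sin(a)[:,None]*YW)+dx*XW+dy*YW)
    def fun(p):
        q=cups(p[0],p[1],p[2],p[3]); D=ob[:,None]-q[None]; j=(D**2).sum(-1).argmin(1)
        return np.r_[D[np.arange(len(j)),j].ravel(),p[2]*1000,p[3]*1000]
    best=[]
    for ph in np.linspace(0,np.pi/6,6,endpoint=False):
        sol=least_squares(fun,[ph,.004,0,0],loss="soft_l1",x_scale=[.1,.005,.002,.002]); best.append(sol)
    b=min(best,key=lambda s:s.cost)
    if save: cv2.imwrite(f"pics/{save}.png",im[:,:,::-1])
    st=env.observe()
    print(f"n={len(ob)} cost={b.cost:.2f} phase={np.degrees(b.x[0])%30-15.3:.1f}deg(mod30) h={b.x[1]*1000:.1f}mm off={b.x[2:]*1000}")
    print("t",st["clock"],"F",st["force"].round(1),"T",st["torque"].round(2),"w",round(st["width"],3),"q5,q6",st["joints"][4:].round(3))
    return st
E
python3 - <<'E'
from disc import *
s=look("g_w"); print(rel(s,tpos(.05),ttool()))
E
```

```text
n=6 cost=2.03 phase=-0.1deg(mod30) h=6.8mm off=[-1.97188251 -0.66359122]
t 5.775 F [ 0.5 -0.3  0.1] T [-0.08  0.28  0.05] w 0.429 q5,q6 [ 0.37  -2.809]
([0.0007, -0.0001, 0.0003], [0.0047, 0.0023, 0.0037])
```

View pics/g_w.png

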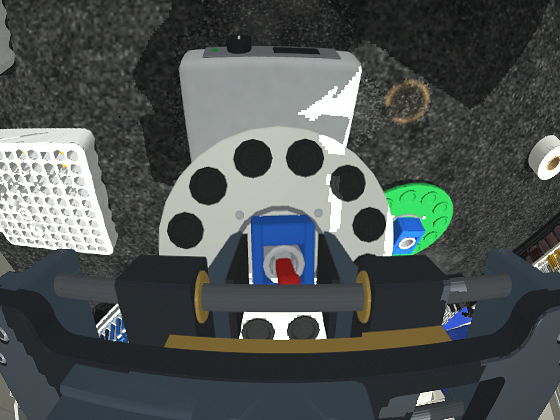

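Emit:
jog_arm:
  steps:
    - [[0,0,0.025],[0.005,0.002,0.004],-0.14]
    - [[0,0,0.05],[0.005,0.002,0.004],-0.14]
    - [[0,0,0.075],[0.005,0.002,0.004],-0.14]
    - [[0,0,0.1],[0.005,0.002,0.004],-0.14]
  squeeze: 3

```text
clock: 6.28
tcp_pos: [0.5048, -0.0548, 0.1631]
tool_rot: [0.262, 2.606, 0.279]
force: [0.5, -0.7, -0.3]
width: 0.428
```

```bash
python3 - <<'E'
from disc import *
s=look("h_w")
E
```

```text
n=5 cost=1.21 phase=-10.9deg(mod30) h=6.6mm off=[-1.82457894 -0.16852062]
t 6.325 F [-0.  -0.6 -0.2] T [-0.14  0.35 -0.02] w 0.431 q5,q6 [ 0.367 -2.498]
```

Emit:
jog_arm:
  steps:
    - [[0,0,0.025],[0,0,0],-0.14]
    - [[0,0,0.05],[0,0,0],-0.14]
    - [[0,0,0.075],[0,0,0],-0.14]

```text
clock: 6.7
tcp_pos: [0.5047, -0.0548, 0.1631]
tool_rot: [0.569, 2.576, 0.36]
force: [-0.4, 0.1, 0.4]
width: 0.427
```

```bash
python3 -c "
from disc import *
look('i1')"
```

```text
n=5 cost=1.18 phase=6.2deg(mod30) h=6.7mm off=[-1.7438465  -0.10450447]
t 6.75 F [-0.5  0.3  0.2] T [-0.07  0.35 -0.04] w 0.433 q5,q6 [ 0.367 -2.264]
```

Emit:
jog_arm:
  steps:
    - [[0,0,0.025],[0,0,0],-0.14]
    - [[0,0,0.05],[0,0,0],-0.14]

```text
clock: 7.0
tcp_pos: [0.5047, -0.0548, 0.163]
tool_rot: [0.772, 2.538, 0.412]
force: [-0.2, -0.1, 0.6]
width: 0.431
```

```bash
python3 -c "
from disc import *
look('i2')"
```

```text
n=5 cost=1.23 phase=-2.5deg(mod30) h=6.9mm off=[-1.73743237 -0.1024444 ]
t 7.05 F [-0.5 -1.5  0.2] T [-0.23  0.33 -0.01] w 0.431 q5,q6 [ 0.367 -2.108]
```

Emit:
jog_arm:
  steps:
    - [[0,0,0.025],[0,0,0],-0.14]
    - [[0,0,0.05],[0,0,0],-0.14]

```text
clock: 7.3
tcp_pos: [0.5047, -0.0548, 0.163]
tool_rot: [0.974, 2.486, 0.462]
force: [-0.4, 0.4, 0.1]
width: 0.433
```

```bash
python3 -c "
from disc import *
look('i3')"
```

```text
n=5 cost=1.28 phase=-11.2deg(mod30) h=6.9mm off=[-1.79406072 -0.14941357]
t 7.35 F [-0.3 -0.3 -0.4] T [-0.24  0.34 -0.01] w 0.429 q5,q6 [ 0.367 -1.951]
```

Emit:
jog_arm:
  steps:
    - [[0,0,0.025],[0,0,0],-0.14]
    - [[0,0,0.05],[0,0,0],-0.14]

```text
clock: 7.6
tcp_pos: [0.5047, -0.0548, 0.163]
tool_rot: [1.174, 2.42, 0.511]
force: [1.3, 0.0, -0.3]
width: 0.431
```

```bash
python3 -c "
from disc import *
look('i4')"
```

```text
n=5 cost=1.30 phase=10.1deg(mod30) h=6.9mm off=[-1.82889013 -0.12203112]
t 7.65 F [ 0.2 -0.8  0.3] T [-0.16  0.36  0.01] w 0.432 q5,q6 [ 0.367 -1.795]
```

Emit:
jog_arm:
  steps:
    - [[0,0,0.025],[0,0,0],-0.14]
    - [[0,0,0.05],[0,0,0],-0.14]

```text
clock: 7.9
tcp_pos: [0.5046, -0.0548, 0.163]
tool_rot: [1.37, 2.34, 0.558]
force: [0.1, 0.8, 0.3]
width: 0.431
```

```bash
python3 -c "
from disc import *
look('i5')"
```

```text
n=5 cost=1.26 phase=1.4deg(mod30) h=6.9mm off=[-1.80134025 -0.04502551]
t 7.95 F [0.  0.3 0.3] T [-0.17  0.36  0.05] w 0.429 q5,q6 [ 0.367 -1.639]
```

Emit:
jog_arm:
  steps:
    - [[0,0,0.025],[0,0,0],-0.14]
    - [[0,0,0.05],[0,0,0],-0.14]

```text
clock: 8.2
tcp_pos: [0.5047, -0.0547, 0.1631]
tool_rot: [1.563, 2.245, 0.602]
force: [-0.2, 0.1, 0.4]
width: 0.425
```

```bash
python3 -c "
from disc import *
look('i6')"
```

```text
n=5 cost=1.23 phase=-7.5deg(mod30) h=6.9mm off=[-1.71542119 -0.01461106]
t 8.25 F [ 0.3  0.1 -0.5] T [-0.17  0.27  0.01] w 0.429 q5,q6 [ 0.367 -1.482]
```

Emit:
jog_arm:
  steps:
    - [[0,0,0.025],[0,0,0],-0.14]
    - [[0,0,0.05],[0,0,0],-0.14]

```text
clock: 8.5
tcp_pos: [0.5048, -0.0548, 0.1631]
tool_rot: [1.75, 2.136, 0.644]
force: [0.7, -0.1, 1.6]
width: 0.429
```

```bash
python3 -c "
from disc import *
look('i7')"
```

```text
n=5 cost=1.35 phase=13.5deg(mod30) h=6.9mm off=[-1.72070287 -0.04066481]
t 8.55 F [-0.1  0.2  0.6] T [-0.26  0.3   0.04] w 0.428 q5,q6 [ 0.367 -1.325]
```

Emit:
jog_arm:
  steps:
    - [[0,0,0.025],[0,0,0],-0.14]
    - [[0,0,0.05],[0,0,0],-0.14]

```text
clock: 8.8
tcp_pos: [0.5047, -0.0548, 0.163]
tool_rot: [1.932, 2.013, 0.683]
force: [-0.3, -0.7, 0.2]
width: 0.43
```

```bash
python3 -c "
from disc import *
look('i8')"
```

```text
n=5 cost=1.40 phase=3.2deg(mod30) h=7.6mm off=[-1.80846576 -0.41997448]
t 8.85 F [-0.2 -1.1 -0.1] T [-0.17  0.35 -0.05] w 0.431 q5,q6 [ 0.367 -1.168]
```

Emit:
jog_arm:
  steps:
    - [[0,0,0.025],[0,0,0],-0.14]
    - [[0,0,0.05],[0,0,0],-0.14]

```text
clock: 9.1
tcp_pos: [0.5047, -0.0547, 0.1631]
tool_rot: [2.106, 1.875, 0.72]
force: [-0.2, 0.7, 0.9]
width: 0.428
```

```bash
python3 -c "
from disc import *
look('i9')"
```

```text
n=6 cost=1.88 phase=-4.7deg(mod30) h=-2.1mm off=[-1.79129558 -0.06056039]
t 9.15 F [-0.2 -0.2  0.8] T [-0.04  0.11  0.14] w 0.431 q5,q6 [ 0.367 -1.012]
```

View pics/i9.png

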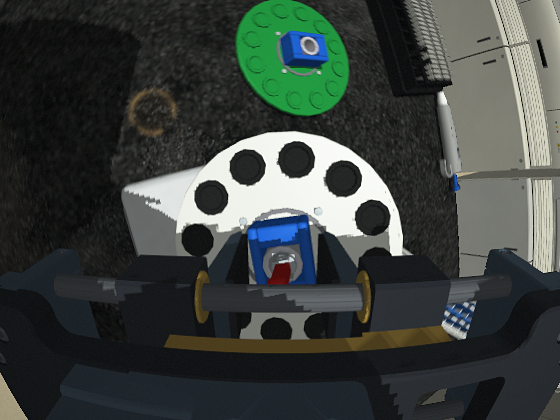

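The disc has dropped: its fitted height went from 6.9 to -2.1 mm and the hub sits lower between the fingers. I stop turning, open and back off.

Emit:
jog_arm:
  steps:
    - [[0,0,0],[0,0,0],0.6]
    - [[0,0,0],[0,0,0],1]
    - [[0,0,0],[0,0,0],1]
    - [[0,0,0],[0,0,-0.1],1]
    - [[0,0,0],[0,0,-0.2],1]
    - [[0,0,0],[0,0,-0.3],1]
    - [[0,0,0],[0,0,-0.3],1]

```text
clock: 10.02
tcp_pos: [0.46, -0.0687, 0.2415]
tool_rot: [2.106, 1.87, 0.722]
force: [0.6, 0.1, -0.3]
width: 0.999
```

```bash
python3 - <<'E'
from disc import *
s=look('j_w'); print(s["joints"].round(2),s["tcp_pos"])
D={}
for c in ("scene","top"):
    d=eyes.camera(c); D[c]=d; cv2.imwrite(f"pics/j_{c}.png",d["frame"][:,:,::-1])
    for n in ("hub","tube_disc","catch_tip"): print(c,n,[(i["score"],np.round(i["xyz"],4).tolist()) for i in eyes.place_of(n,c)[:3]])
a=cv2.resize(D["scene"]["frame"][140:260,240:360,::-1],(400,400),interpolation=cv2.INTER_CUBIC);b=cv2.resize(D["top"]["frame"][130:250,230:350,::-1],(400,400),interpolation=cv2.INTER_CUBIC)
cv2.imwrite("pics/j.png",np.hstack([a,b]))
print("exp hub home",FOOT+.027*AW,"ride",FOOT+.035*AW)
E
```

```text
Traceback (most recent call last):
  File "disc.py", line 20, in look
    sol=least_squares(fun,[ph,.004,0,0],loss="soft_l1",x_scale=[.1,.005,.002,.002]); best.append(sol)
  File "disc.py", line 16, in fun
    q=cups(p[0],p[1],p[2],p[3]); D=ob[:,None]-q[None]; j=(D**2).sum(-1).argmin(1)
                                   ~~~~~~~~~~^~~~~~~~
ValueError: operands could not be broadcast together with shapes (0,1) (1,12,2)
```

```bash
sed -i 's/if 500<s\[i,4\]/if 200<s[i,4]/' disc.py; python3 - <<'E'
from disc import *
s=look('j_w'); print(s["joints"].round(2),s["tcp_pos"])
D={}
for c in ("scene","top"):
    d=eyes.camera(c); D[c]=d; cv2.imwrite(f"pics/j_{c}.png",d["frame"][:,:,::-1])
    for n in ("hub","tube_disc","catch_tip"): print(c,n,[(i["score"],np.round(i["xyz"],4).tolist()) for i in eyes.place_of(n,c)[:3]])
a=cv2.resize(D["scene"]["frame"][140:260,240:360,::-1],(400,400),interpolation=cv2.INTER_CUBIC);b=cv2.resize(D["top"]["frame"][130:250,230:350,::-1],(400,400),interpolation=cv2.INTER_CUBIC)
cv2.imwrite("pics/j.png",np.hstack([a,b]))
print("exp hub home",FOOT+.027*AW,"ride",FOOT+.035*AW)
E
```

```text
n=11 cost=1.25 phase=-3.9deg(mod30) h=-1.4mm off=[-1.86197068 -0.08176864]
t 10.125 F [-0.3  0.6 -0.3] T [-0.16  0.38 -0.04] w 1.001 q5,q6 [ 0.552 -0.76 ]
[-0.37 -0.18  2.42  0.66  0.55 -0.76] [ 0.45978779 -0.06814103  0.23952439]
scene hub [(0.68, [0.518, -0.054, 0.1432]), (0.68, [0.6436, 0.1271, 0.0275])]
scene tube_disc [(0.88, [0.5333, -0.0479, 0.1201]), (0.6, [0.6386, 0.1334, 0.0009])]
scene catch_tip [(0.38, [0.4945, -0.0586, 0.1786])]
top hub [(0.86, [0.6424, 0.1294, 0.0301]), (0.74, [0.5129, -0.0522, 0.1421])]
top tube_disc [(0.91, [0.5325, -0.0547, 0.1208]), (0.71, [0.6372, 0.1315, 0.0027])]
top catch_tip []
exp hub home [ 0.51733432 -0.05286127  0.14421287] ride [ 0.51276117 -0.05323757  0.15076608]
```

View pics/j.png

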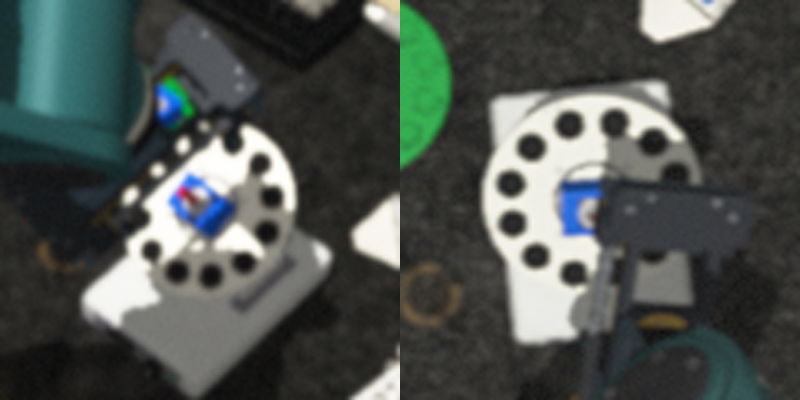

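View pics/j_w.png

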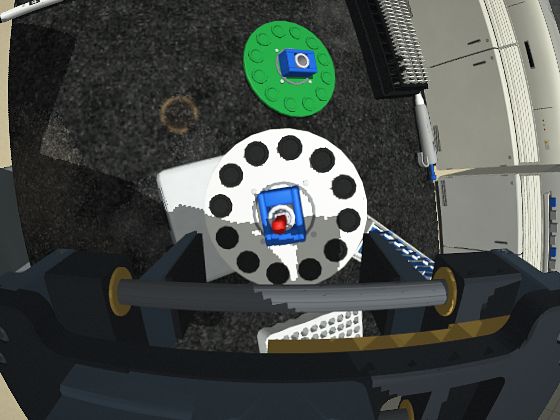

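```bash
cat > cat.py <<'E'
from disc import *
TX,TY=10,4
def RT(): return ttool(-90,TX,TY)
def W(e,a):
    z=RT()[:,2]; return FOOT+e/1000*XW+a/1000*AW-.017*z
E
python3 - <<'E'
from cat import *
s=env.observe(); print("F tilt y->e1",RT()[:,1]@XW, RT()[:,2]@AW)
for e,a in [(10,110),(35,90),(35,62),(8,62),(3,60),(0,57),(-4,53),(-3,66),(-30,66),(-30,48),(-30,100)]:
    print(e,a,rel(s,W(e,a),RT()),[q.round(2).tolist() for q in ik(W(e,a),RT())])
E
```

```text
F tilt y->e1 0.9848139255746675 -0.9823841536666141
10 110 ([0.0313, -0.0157, -0.0725], [0.0312, 0.0179, 0.0412]) [[-0.29, -0.14, 2.37, 0.42, 0.57, -0.71]]
35 90 ([0.0313, -0.0157, -0.0725], [0.0449, 0.1049, 0.1014]) [[-0.26, -0.07, 2.32, 0.41, 0.54, -0.68]]
35 62 ([0.0313, -0.0157, -0.0725], [0.0367, 0.1137, 0.194]) [[-0.25, -0.0, 2.3, 0.44, 0.49, -0.71]]
8 62 ([0.0313, -0.0157, -0.0725], [0.0155, 0.0265, 0.2003]) [[-0.26, -0.01, 2.35, 0.49, 0.46, -0.77]]
3 60 ([0.0313, -0.0157, -0.0725], [0.011, 0.0109, 0.2081]) [[-0.27, -0.01, 2.36, 0.5, 0.45, -0.78]]
0 57 ([0.0313, -0.0157, -0.0725], [0.0078, 0.0022, 0.2188]) [[-0.27, -0.0, 2.36, 0.51, 0.44, -0.8]]
-4 53 ([0.0313, -0.0157, -0.0725], [0.0035, -0.0095, 0.2329]) [[-0.27, 0.01, 2.36, 0.53, 0.43, -0.81]]
-3 66 ([0.0313, -0.0157, -0.0725], [0.008, -0.0103, 0.1897]) [[-0.27, -0.03, 2.37, 0.5, 0.46, -0.79]]
-30 66 ([0.0313, -0.0157, -0.0725], [-0.0132, -0.0975, 0.1961]) [[-0.29, -0.03, 2.41, 0.55, 0.43, -0.86]]
-30 48 ([0.0313, -0.0157, -0.0725], [-0.0184, -0.0919, 0.2556]) [[-0.28, 0.02, 2.4, 0.6, 0.4, -0.9]]
-30 100 ([0.0313, -0.0157, -0.0725], [-0.0032, -0.1082, 0.0837]) [[-0.32, -0.13, 2.43, 0.48, 0.51, -0.81]]
```

Emit:
jog_arm:
  steps:
    - [[0.0313,-0.0157,-0.0725],[0.045,0.105,0.1],-1]
    - [[0.0313,-0.0157,-0.0725],[0.045,0.105,0.1],-1]
    - [[0.0313,-0.0157,-0.0725],[0.045,0.105,0.1],-1]
    - [[0.0313,-0.0157,-0.0725],[0.045,0.105,0.1],-1]
    - [[0.0313,-0.0157,-0.0725],[0.045,0.105,0.1],-1]
    - [[0.0313,-0.0157,-0.0725],[0.045,0.105,0.1],-1]
    - [[0.0313,-0.0157,-0.0725],[0.045,0.105,0.1],-1]
    - [[0.0313,-0.0157,-0.0725],[0.045,0.105,0.1],-1]
    - [[0.0313,-0.0157,-0.0725],[0.045,0.105,0.1],-1]
  squeeze: 20

```text
clock: 11.65
tcp_pos: [0.5027, -0.0555, 0.2321]
tool_rot: [1.906, 2.115, 0.53]
force: [-0.3, -0.9, -0.3]
width: 0.046
```

```bash
python3 - <<'E'
from cat import *
s=env.observe(); print(s["clock"],s["force"],s["width"])
for e,a in [(35,90),(35,62),(20,62),(8,62),(3,60),(0,57),(-4,53),(-3,66),(-30,66),(-30,48),(-30,100)]:
    print(e,a,rel(s,W(e,a),RT()))
d=eyes.camera("wrist"); cv2.imwrite("pics/k_w.png",d["frame"][:,:,::-1])
d=eyes.camera("scene"); cv2.imwrite("pics/k_s.png",cv2.resize(d["frame"][110:260,200:380,::-1],(720,600),interpolation=cv2.INTER_CUBIC))
E
```

```text
11.65 [-0.26796528 -0.86335248 -0.32202147] 0.04553835564375698
35 90 ([0.0002, 0.0001, 0.0], [0.0005, -0.0007, 0.0029])
35 62 ([0.0002, 0.0001, 0.0], [-0.006, 0.0154, 0.0946])
20 62 ([0.0002, 0.0001, 0.0], [-0.0063, -0.0338, 0.1032])
8 62 ([0.0002, 0.0001, 0.0], [-0.0065, -0.0732, 0.1101])
3 60 ([0.0002, 0.0001, 0.0], [-0.0071, -0.0885, 0.1196])
0 57 ([0.0002, 0.0001, 0.0], [-0.0078, -0.0966, 0.1311])
-4 53 ([0.0002, 0.0001, 0.0], [-0.0088, -0.1074, 0.1465])
-3 66 ([0.0002, 0.0001, 0.0], [-0.0058, -0.1116, 0.1034])
-30 66 ([0.0002, 0.0001, 0.0], [-0.0063, -0.2003, 0.1189])
-30 48 ([0.0002, 0.0001, 0.0], [-0.0105, -0.1899, 0.1779])
-30 100 ([0.0002, 0.0001, 0.0], [0.0015, -0.2199, 0.0076])
```

View pics/k_w.png

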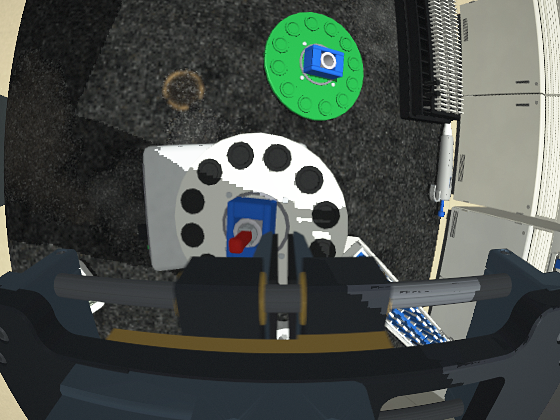

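View pics/k_s.png

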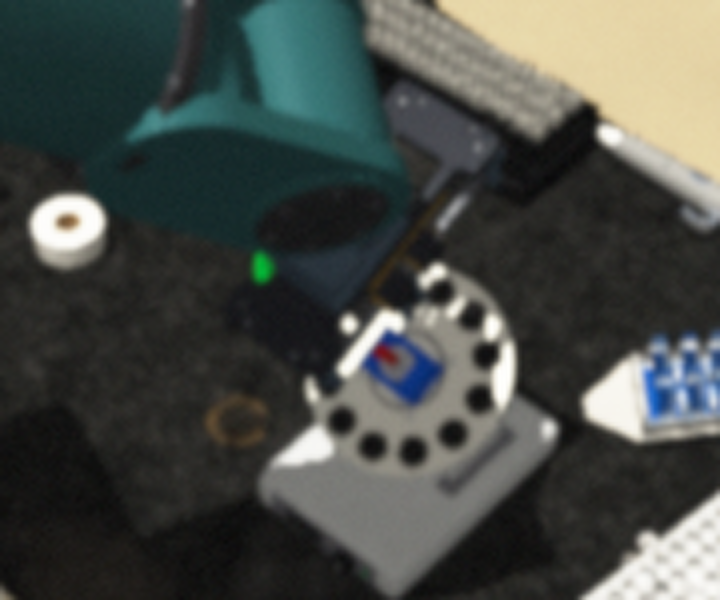

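Emit:
jog_arm:
  steps:
    - [[0,0,0],[-0.006,0.015,0.05],-1]
    - [[0,0,0],[-0.006,0.015,0.094],-1]
    - [[0,0,0],[-0.006,-0.01,0.1],-1]
    - [[0,0,0],[-0.006,-0.034,0.103],-1]
    - [[0,0,0],[-0.0065,-0.055,0.107],-1]
    - [[0,0,0],[-0.0065,-0.073,0.11],-1]

```text
clock: 12.5
tcp_pos: [0.4967, -0.0559, 0.1931]
tool_rot: [1.906, 2.114, 0.531]
force: [1.4, -0.1, 2.4]
width: 0.005
```

```bash
python3 - <<'E'
from cat import *
s=env.observe(); print(s["clock"],s["force"],s["width"])
for e,a in [(8,62),(0,60),(-6,56),(-10,52),(-12,66),(-30,66),(-30,48),(-30,100)]:
    print(e,a,rel(s,W(e,a),RT()))
d=eyes.camera("wrist"); cv2.imwrite("pics/l_w.png",d["frame"][:,:,::-1])
E
```

```text
12.5 [ 1.38527881 -0.12719043  2.44880321] 0.004598974944527189
8 62 ([0.0005, 0.0002, -0.0], [0.0003, 0.0001, 0.0011])
0 60 ([0.0005, 0.0002, -0.0], [-0.0003, -0.025, 0.0122])
-6 56 ([0.0005, 0.0002, -0.0], [-0.0013, -0.0424, 0.0287])
-10 52 ([0.0005, 0.0002, -0.0], [-0.0023, -0.0533, 0.0441])
-12 66 ([0.0005, 0.0002, -0.0], [0.0009, -0.0679, -0.0006])
-30 66 ([0.0005, 0.0002, -0.0], [0.0005, -0.127, 0.0097])
-30 48 ([0.0005, 0.0002, -0.0], [-0.0036, -0.1166, 0.0687])
-30 100 ([0.0005, 0.0002, -0.0], [0.0083, -0.1464, -0.1016])
```

View pics/l_w.png

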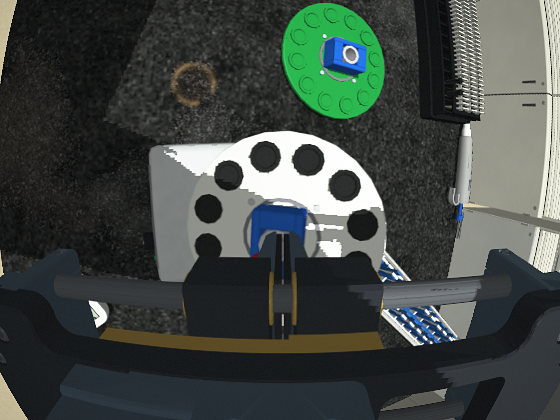

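Emit:
jog_arm:
  steps:
    - [[0,0,0],[0,-0.013,0.005],-1]
    - [[0,0,0],[0,-0.025,0.012],-1]
    - [[0,0,0],[-0.001,-0.042,0.029],-1]
    - [[0,0,0],[-0.002,-0.053,0.044],-1]
    - [[0,0,0],[-0.002,-0.053,0.044],-1]

```text
clock: 13.18
tcp_pos: [0.4875, -0.0561, 0.1734]
tool_rot: [1.908, 2.116, 0.53]
force: [-0.4, 0.1, -0.6]
width: 0.007
```

```bash
python3 - <<'E'
from cat import *
s=env.observe(); print(s["clock"],s["force"],s["width"])
for e,a in [(-10,52),(-10,66),(-30,66),(-30,54),(-30,48),(-30,45)]:
    print(e,a,rel(s,W(e,a),RT()))
d=eyes.camera("wrist"); cv2.imwrite("pics/m_w.png",d["frame"][:,:,::-1])
d=eyes.camera("scene"); cv2.imwrite("pics/m_s.png",cv2.resize(d["frame"][160:250,250:350,::-1],(600,540),interpolation=cv2.INTER_CUBIC))
E
```

```text
13.175 [-0.35064871  0.05429277 -0.61726831] 0.006909966423083223
-10 52 ([-0.0002, -0.0001, -0.0001], [-0.0012, 0.0022, -0.0025])
-10 66 ([-0.0002, -0.0001, -0.0001], [0.002, -0.006, -0.0484])
-30 66 ([-0.0002, -0.0001, -0.0001], [0.0016, -0.0716, -0.0367])
-30 54 ([-0.0002, -0.0001, -0.0001], [-0.0012, -0.0646, 0.0025])
-30 48 ([-0.0002, -0.0001, -0.0001], [-0.0026, -0.0612, 0.0222])
-30 45 ([-0.0002, -0.0001, -0.0001], [-0.0033, -0.0594, 0.032])
```

View pics/m_w.png

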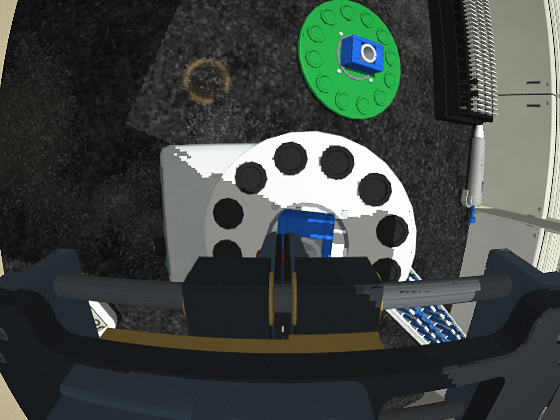

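View pics/m_s.png

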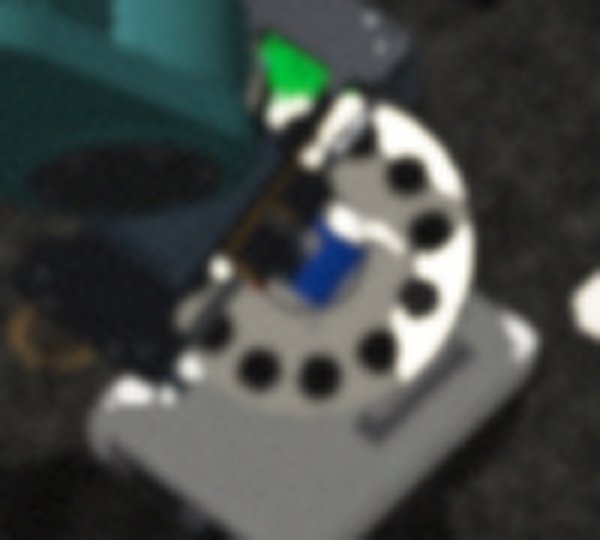

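Emit:
jog_arm:
  steps:
    - [[0,0,0],[0.002,-0.006,-0.048],-1]
    - [[0,0,0],[0.002,-0.055,-0.04],-1]
    - [[0,0,0],[0.001,-0.055,-0.04],-1]
    - [[0,0,0],[-0.001,-0.05,-0.015],-1]
    - [[0,0,0],[-0.001,-0.048,0],-1]
    - [[0,0,0],[-0.002,-0.046,0.01],-1]

```text
clock: 14.02
tcp_pos: [0.4771, -0.0575, 0.1651]
tool_rot: [1.907, 2.116, 0.53]
force: [-2.1, 1.0, 1.9]
width: 0.004
```

```bash
python3 - <<'E'
from cat import *
s=env.observe(); print(s["clock"],s["force"],s["force"]@AW,s["width"])
for e,a in [(-25,50),(-25,48),(-25,46)]: print(e,a,rel(s,W(e,a),RT()))
E
```

```text
14.025 [-2.05751011  1.015421    1.93274195] 2.7116106503191615 0.0035128210839635446
-25 50 ([-0.0, -0.0, 0.0001], [0.0003, -0.0026, 0.0026])
-25 48 ([-0.0, -0.0, 0.0001], [-0.0002, -0.0015, 0.0092])
-25 46 ([-0.0, -0.0, 0.0001], [-0.0007, -0.0003, 0.0157])
```

Contact force along the axle is about 2.7 N, so the catch is moving. I press on in small steps.

Emit:
jog_arm:
  steps:
    - [[0,0,0],[0,-0.002,0.005],-1]
    - [[0,0,0],[0,-0.001,0.01],-1]
    - [[0,0,0],[0,-0.001,0.01],-1]

```text
clock: 14.4
tcp_pos: [0.4779, -0.0574, 0.1628]
tool_rot: [1.906, 2.115, 0.53]
force: [-3.5, -1.3, 5.0]
width: 0.004
```

```bash
python3 - <<'E'
from cat import *
s=env.observe(); print(s["clock"],s["force"],s["force"]@AW,s["width"])
for e,a in [(-25,48),(-25,46)]: print(e,a,rel(s,W(e,a),RT()))
d=eyes.camera("scene"); cv2.imwrite("pics/n_s.png",cv2.resize(d["frame"][160:250,250:350,::-1],(600,540),interpolation=cv2.INTER_CUBIC))
E
```

```text
14.4 [-3.54175395 -1.31807913  4.9974596 ] 6.180302709725618 0.004042729532838751
-25 48 ([0.0002, 0.0001, 0.0001], [0.0002, -0.0007, 0.0011])
-25 46 ([0.0002, 0.0001, 0.0001], [-0.0003, 0.0005, 0.0077])
```

View pics/n_s.png

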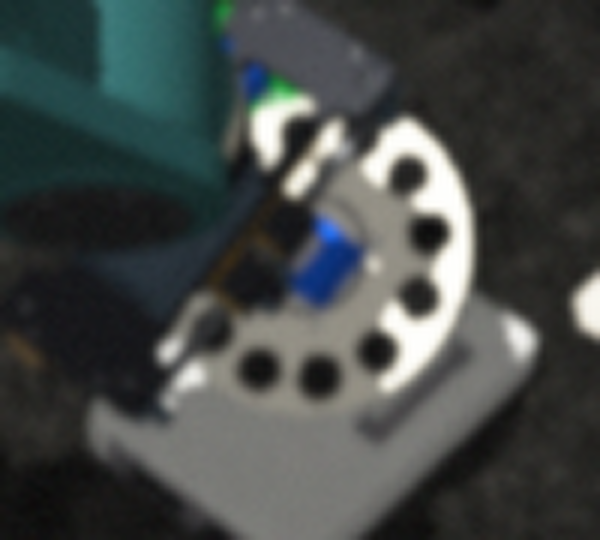

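Emit:
jog_arm:
  steps:
    - [[0,0,0],[0,0,0.003],-1]
    - [[0,0,0],[0,0,0.006],-1]
    - [[0,0,0],[0,0,0.006],-1]

```text
clock: 14.82
tcp_pos: [0.4786, -0.0572, 0.1619]
tool_rot: [1.905, 2.115, 0.531]
force: [-23.0, -4.0, 30.2]
width: 0.01
```

```bash
python3 - <<'E'
from cat import *
s=env.observe(); print(s["clock"],s["force"],s["force"]@AW)
for e,a in [(-25,48),(-25,46)]: print(e,a,rel(s,W(e,a),RT()))
E
```

```text
14.825 [-22.96156908  -4.04525833  30.23045272] 38.079470530088265
-25 48 ([0.0004, 0.0001, 0.0002], [0.0002, -0.0014, -0.0028])
-25 46 ([0.0004, 0.0001, 0.0002], [-0.0002, -0.0003, 0.0037])
```

Force rose to 38 N, a hard stop, so the catch should be fully down. I back off and check.

Emit:
jog_arm:
  steps:
    - [[0,0,0],[0,0,-0.03],-1]
    - [[0,0,0],[0,-0.02,-0.15],-1]
    - [[0,0,0],[0,-0.02,-0.3],-1]
    - [[0,0,0],[0,-0.02,-0.4],-1]
    - [[0,0,0],[0,-0.02,-0.4],-1]

```text
clock: 15.45
tcp_pos: [0.4239, -0.0706, 0.2692]
tool_rot: [1.903, 2.111, 0.532]
force: [-0.2, 0.5, -1.2]
width: -0.001
```

```bash
python3 - <<'E'
from cat import *
s=look("o_w"); print(s["joints"].round(2))
d=eyes.camera("scene"); a=cv2.resize(d["frame"][150:270,240:360,::-1],(400,400),interpolation=cv2.INTER_CUBIC)
for n in ("hub","tube_disc","catch_tip"): print(n,[(i["score"],np.round(i["xyz"],4).tolist()) for c in ("scene","wrist") for i in eyes.place_of(n,c)[:3]])
d=eyes.camera("top"); b=cv2.resize(d["frame"][130:250,230:350,::-1],(400,400),interpolation=cv2.INTER_CUBIC)
cv2.imwrite("pics/o.png",np.hstack([a,b])); print("exp tip",FOOT+.0445*AW-.026*XW)
w=cv2.imread("pics/o_w.png"); cv2.imwrite("pics/o_w2.png",cv2.resize(w[100:300,180:420],(720,600),interpolation=cv2.INTER_CUBIC))
E
```

```text
n=9 cost=1.36 phase=-3.9deg(mod30) h=-0.8mm off=[-1.97633535 -0.00335173]
t 15.5 F [0.  0.4 0.2] T [-0.2   0.33 -0.  ] w 0.002 q5,q6 [ 0.69  -0.729]
[-0.36 -0.3   2.42  0.39  0.69 -0.73]
hub [(0.6, [0.642, 0.1263, 0.0333]), (0.58, [0.5184, -0.051, 0.1426]), (0.96, [0.6382, 0.1297, 0.0223]), (0.59, [0.5152, -0.0494, 0.1486])]
tube_disc [(0.57, [0.6392, 0.1319, 0.0018]), (0.98, [0.5329, -0.0509, 0.1258]), (0.98, [0.6388, 0.1283, -0.0016])]
catch_tip [(0.66, [0.5447, -0.0493, 0.0035]), (0.49, [0.4876, -0.0581, 0.1433]), (0.55, [0.4879, -0.0594, 0.1447])]
exp tip [ 0.48610433 -0.05543103  0.14363504]
```

View pics/o.png

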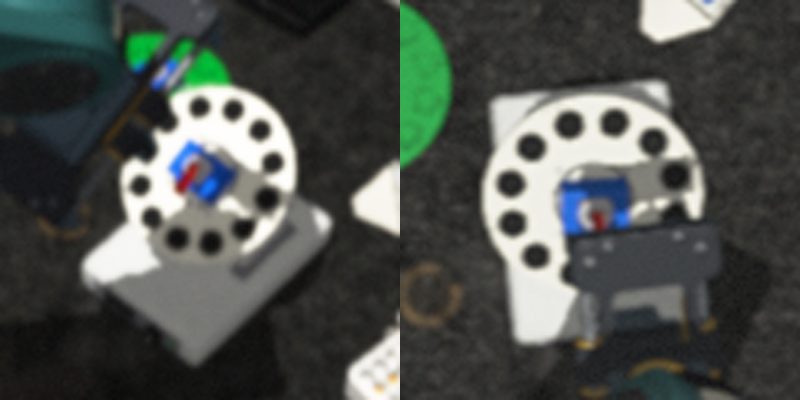

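View pics/o_w2.png

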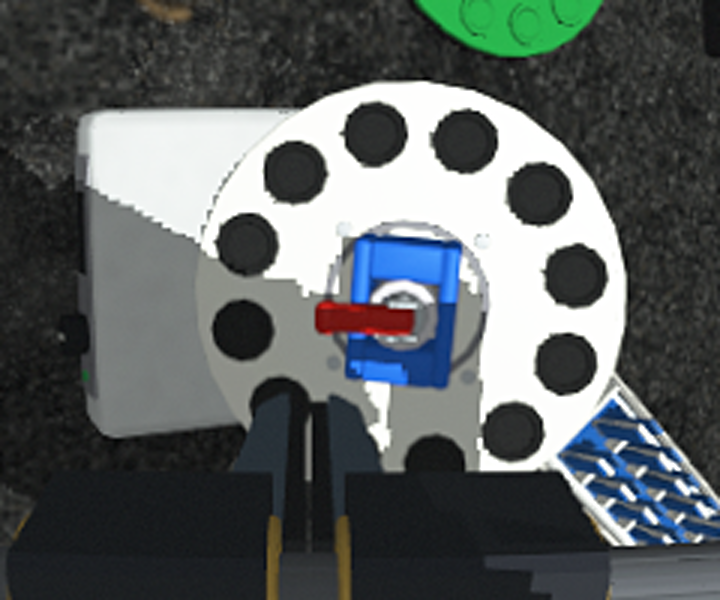

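```bash
python3 - <<'E'
from cat import *
D={c:eyes.camera(c) for c in ("scene","wrist")}
d=D["wrist"]
def pf(X):
    c=np.array(d["R"])@X+d["t"]; r=np.hypot(c[0],c[1]); K=d["intrinsics"]; return np.array([K[0][2],K[1][2]])+K[0][0]*np.arctan2(r,c[2])/r*c[:2]
off=-.002*XW
for th in (1.2,1.3,1.4,1.5,1.57):
    e=[]
    for n in (4,-4):
        u=-np.sin(th)*XW+np.cos(th)*AW; v=np.cos(th)*XW+np.sin(th)*AW
        e.append(FOOT+off+.0445*AW+.0275*u+n/1000*v)
    print(th,"wrist end top/bot",[pf(X).round(1).tolist() for X in e],"scene",[proj(D["scene"],X-off)[0].round(1).tolist() for X in e])
for c in D:
    f=D[c]["frame"].astype(int); m=(f[...,0]-f[...,1]>60)&(f[...,0]-f[...,2]>60)
    ctr=pf(FOOT+.04*AW) if c=="wrist" else proj(D[c],FOOT+.04*AW)[0]
    ys,xs=np.nonzero(m); k=np.hypot(xs-ctr[0],ys-ctr[1])<45; print(c,xs[k].min(),xs[k].max(),ys[k].min(),ys[k].max(),k.sum())
print(env.observe()["clock"])
E
```

```text
1.2 wrist end top/bot [[287.1, 209.2], [285.3, 207.5]] scene [[290.6, 206.0], [291.0, 207.5]]
1.3 wrist end top/bot [[286.2, 208.6], [285.2, 207.0]] scene [[290.7, 206.6], [291.3, 207.8]]
1.4 wrist end top/bot [[285.6, 208.1], [285.5, 206.4]] scene [[290.8, 207.1], [291.6, 208.1]]
1.5 wrist end top/bot [[285.3, 207.5], [286.1, 205.9]] scene [[291.0, 207.5], [292.0, 208.3]]
1.57 wrist end top/bot [[285.2, 207.1], [286.6, 205.5]] scene [[291.2, 207.8], [292.3, 208.3]]
scene 293 298 199 207 25
wrist 288 320 202 213 308
16.0
```

```bash
python3 - <<'E'
from cat import *
s=env.observe()
for e,a in [(-33,80),(-33,60),(-33,52),(-33,50),(-33,48),(-33,46)]: print(e,a,rel(s,W(e,a),RT()),[q[4].round(2) for q in ik(W(e,a),RT())])
E
```

```text
-33 80 ([0.0, -0.0, 0.0], [0.007, -0.0245, 0.2937]) [np.float64(0.46)]
-33 60 ([0.0, -0.0, 0.0], [0.0023, -0.0129, 0.3592]) [np.float64(0.42)]
-33 52 ([0.0, -0.0, 0.0], [0.0005, -0.0083, 0.3854]) [np.float64(0.4)]
-33 50 ([0.0, -0.0, 0.0], [0.0, -0.0071, 0.3919]) [np.float64(0.4)]
-33 48 ([0.0, -0.0, 0.0], [-0.0004, -0.0059, 0.3985]) [np.float64(0.39)]
-33 46 ([0.0, -0.0, 0.0], [-0.0009, -0.0048, 0.405]) [np.float64(0.39)]
```

Emit:
jog_arm:
  steps:
    - [[0,0,0],[0.007,-0.024,0.15],-1]
    - [[0,0,0],[0.007,-0.024,0.29],-1]
    - [[0,0,0],[0.002,-0.013,0.35],-1]
    - [[0,0,0],[0.001,-0.009,0.375],-1]
    - [[0,0,0],[0,-0.007,0.39],-1]
    - [[0,0,0],[0,-0.007,0.392],-1]

```text
clock: 16.75
tcp_pos: [0.4705, -0.0581, 0.1603]
tool_rot: [1.906, 2.114, 0.531]
force: [0.5, 0.0, -0.2]
width: 0.007
```

```bash
python3 - <<'E'
from cat import *
s=env.observe(); print(s["clock"],s["force"],s["force"]@AW,rel(s,W(-33,48),RT()))
E
```

```text
16.75 [ 0.48990687  0.02120689 -0.23922433] -0.4770111730339636 ([0.0004, 0.0002, 0.0], [0.0002, -0.0008, 0.0087])
```

Emit:
jog_arm:
  steps:
    - [[0,0,0],[0,0.001,0.004],-1]
    - [[0,0,0],[0,0.001,0.007],-1]
    - [[0,0,0],[0,0.001,0.007],-1]

```text
clock: 17.12
tcp_pos: [0.4716, -0.0579, 0.1584]
tool_rot: [1.906, 2.114, 0.531]
force: [0.2, -0.4, 2.3]
width: 0.009
```

```bash
python3 - <<'E'
from cat import *
s=env.observe(); print(s["clock"],s["force"],s["force"]@AW,rel(s,W(-33,48),RT()))
E
```

```text
17.125 [ 0.15811313 -0.4136084   2.30376509] 1.8162045944364147 ([0.0004, 0.0002, 0.0], [0.0002, -0.0016, 0.0013])
```

Emit:
jog_arm:
  steps:
    - [[0,0,0],[0,0,0.003],-1]
    - [[0,0,0],[0,0,0.004],-1]
    - [[0,0,0],[0,0,0.004],-1]

```text
clock: 17.5
tcp_pos: [0.4723, -0.0578, 0.1575]
tool_rot: [1.906, 2.114, 0.531]
force: [-6.9, -1.6, 13.3]
width: 0.005
```

```bash
python3 - <<'E'
from cat import *
s=env.observe(); print(s["clock"],s["force"],s["force"]@AW,rel(s,W(-33,48),RT()))
E
```

```text
17.5 [-6.87265507 -1.58187821 13.28386344] 14.88462701341677 ([0.0005, 0.0002, 0.0001], [0.0004, -0.0023, -0.0023])
```

It stops hard at the same height (about 47.3 mm) at a second point 8 mm nearer the tip, so the catch lies flat. I retreat and check everything once more.

Emit:
jog_arm:
  steps:
    - [[0,0,0],[0,0,-0.03],-1]
    - [[0,0,0],[0,-0.02,-0.15],-1]
    - [[0,0,0],[0,-0.02,-0.3],-1]
    - [[0,0,0],[0,-0.02,-0.4],-1]
    - [[0,0,0],[0,-0.02,-0.4],-1]
    - [[0,0,0],[0,-0.02,-0.4],-1]

```text
clock: 18.25
tcp_pos: [0.4166, -0.0705, 0.2623]
tool_rot: [1.907, 2.115, 0.53]
force: [0.7, 0.6, 0.0]
width: 0.004
```

```bash
python3 - <<'E'
from cat import *
s=look("p_w"); print(s["force"],s["qd"].round(3))
d=eyes.camera("scene"); cv2.imwrite("pics/p_s.png",cv2.resize(d["frame"][:,:,::-1],(784,588)))
print([(i["score"],np.round(i["xyz"],4).tolist()) for c in ("scene","wrist") for i in eyes.place_of("catch_tip",c)[:3]])
E
```

```text
n=9 cost=1.26 phase=-3.9deg(mod30) h=-0.7mm off=[-1.8589448  -0.05752959]
t 18.3 F [-0.4  0.1  0.5] T [-0.14  0.28 -0.01] w 0.007 q5,q6 [ 0.687 -0.743]
[-0.43204151  0.06071663  0.53466805] [ 0.003  0.012  0.001  0.     0.004 -0.   ]
[(0.61, [0.4877, -0.0589, 0.1425]), (0.64, [0.4854, -0.0561, 0.1408])]
```

View pics/p_s.png

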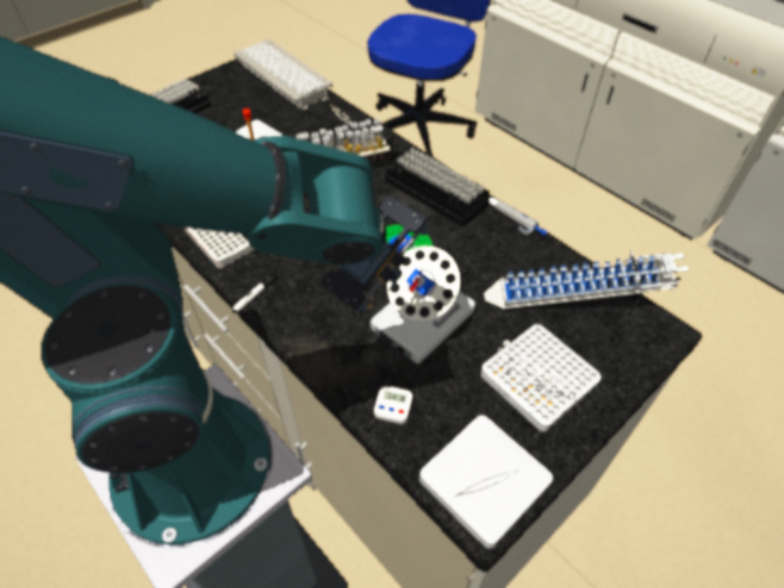

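View pics/p_w.png

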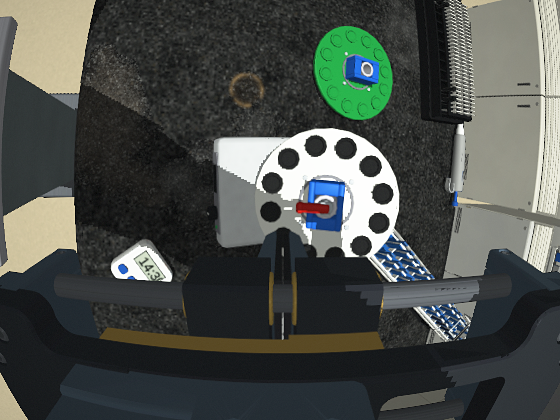

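The disc is home, the red catch lies flat across the hub at about (313,208) in the wrist view, and the gripper is clear. The timer, green disc and forceps look unmoved; the label roll is not visible. I hand the job in.

```bash
python3 -c "
from cell import env
print(env.close_job())"
```

```text
the job is handed in; nothing more can be done
None
```

The disc is home on the lugs, the red catch is folded flat across the hub, and I handed the job in at about 18 s with the gripper clear of everything.

- **Turning:** I turned the hub clockwise in a loosely closed gripper, in 9–18 degree steps. It dropped after about 94 degrees and I stopped there. The jaws were set to a light 3 N and I felt no notable torque. I did not measure the flange angle itself.
- **Disc home:** The wrist camera showed the disc's height fall by about 8–9 mm, against the 8 mm expected. The hub's position also matched the home pose to about 3–4 mm.
- **Catch:** I pushed it over from behind, then pressed it down. It stopped hard at the same height at two points 8 mm apart, at 38 N and 15 N of finger force. The networks place its tip within about 4 mm of the latched position.

**Checks that fell short:**
- The networks did not find the catch in some pictures. Pictures alone could not tell a fully folded catch from one slightly short of it, so I relied on the two hard stops.
- On the first approach, joint 5 settled at 0.307 rad, just under its stated 0.31 limit. I tilted the tool to move away from the limit and kept clear of it afterwards.
- The arm hid some loose items, such as the label roll, in the last pictures, so I did not check those there. The timer, forceps and green disc looked unmoved.

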